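# Start and seat a leaning clamp screw with a square-socket driver

### The job

Take the blue square-socket driver out of its stand, set it fully over the square head of the clamp's leaning screw, in line with the screw before you give it its first turn, and keep it in line while it is on the head; then turn the screw clockwise until its washer is seated firmly on the clamp. Put the driver back upright in its stand, socket down, and leave the beaker, the vial and the timer where they are.

Things in the scene. Friction and masses are not known exactly. Their poses are not given: they have to be found in the camera images.
- driver_grip (a point): Centre of the blue handle of the square-socket driver: a 30 x 30 mm square prism, 84 mm long (66 to 150 mm above the socket's open end). Driver 150 mm long, 0.2 kg, upright in its stand at the start. z runs from the socket up through the handle; x and y are square to the handle's flat sides, which are parallel to the sides of the square socket.
- driver_mouth (a point): Centre of the open end (underside) of the driver's socket, 108 mm below driver_grip along the driver's axis; same axes. The socket is a square steel block 32 x 32 mm outside, 26 mm long, with a square hole 22 mm wide and 18 mm deep. Above it a 15 mm round shank runs to the handle.
- head_foot (a point): Foot of the screw's square brass head, on its axis, on top of a round 38 mm flange. Head 20 mm across flats, 17 mm tall, top 3.5 mm tapering to 15 mm. z points up the screw's axis, which leans 20 degrees from vertical to the clamp's front. x and y are the clamp's: the turn angle of the head is NOT reported and differs every time; it must be seen or felt for. Goes down as the screw goes in.
- screw_under (a point): Underside of the bright 41 mm washer under the screw's flange, on the axis, 7 mm below head_foot. Axes as head_foot; does not turn with the screw.
- screw_seat (a point): Centre of the clamp's round boss face on which the washer must rest; z up the screw's axis. Fixed. At the start the washer is 2.5 to 4 mm above it. Coarse right-hand thread, 8 mm a turn (clockwise from above drives it in); turns stiffly and evenly, about 0.2 N m, stays where left, stops hard once the washer is seated, 2.1 to 3 rad from its start.
- clamp: Grey cast rod clamp bolted to the worktop with a steel rod through it. Origin: centre of the underside of its 110 x 116 x 12 mm foot; x points to its back, z up. Body and boss rise to about 88 mm; the rod lies along y, 36 mm high, 160 mm long.
- stand_floor (a point): Centre of the inner floor of the driver's stand, 8 mm above the worktop: a grey round cup, 58 mm wide inside, rim 42 mm above the worktop, on a 92 mm disc fixed to the worktop. The driver stands loosely in it, socket down.
- beaker: Small glass beaker near the front edge, right of the stand, 69 mm wide, 78 mm tall; origin at the centre of its underside. Bystander.
- vial: Vial with a blue cap, 24 mm wide, 52 mm tall; origin at the centre of its underside. Bystander.
- timer: White bench timer near the front edge, between stand and clamp, 60 x 62 x 19 mm, lying flat; origin at the centre of its underside. Bystander.
There are look-alikes about, which are no part of the job. There is more than one size of the part that bears driver_grip; the job needs the smaller.

How it is judged:
By the outcome, as a careful person would: the job done as asked, in the order asked, and still so for the second after the job is handed in, with the robot touching nothing.
It also fails if it takes over 67 s, if anything falls off the work surface, if the arm or the gripper's body presses on something with over 40 N, if the wrist force passes 120 N, or if a joint passes its speed limit or range.

### The arm

A 6-joint arm with a two-finger parallel gripper is mounted at the origin on a cart in front of the work surface, level with it; the furniture and walls round the work are solid. World frame = base frame: x ahead of the robot, y to its left, z up, the work surface at z = 0. Lengths are in mm, angles in rad, forces in N, time in s.
With the tool pointing down it reaches from about 275 to 750 mm from the base axis. Payload 10.2 kg.
Tool frame: the origin (TCP) lies midway between the tips of the shut fingers; the grasp point (between the pads) lies 19 mm behind it (ctrl.hold_point_z is the distance from the TCP to the grasp point, in mm); z points along the fingers, y is the direction in which the jaws open and shut (so a half turn about z gives the same grasp; the last joint's range is limited). The gripper opens to 85 mm and grips with 20 to 120 N. Pads are 22 mm wide; open, the fingers measure 114 mm over their backs; the gripper's body (76 mm by 85 mm) begins 54 mm behind the grasp point. The pads swing forward as they close: fully open they stand 13 mm farther back than shut.
Start: joints at [1.063, 0.313, 1.498, -0, 1.331, -0.223], TCP at [147.52, 503.854, 231.294] pointing down, gripper open.
Joint ranges: [-2.94, 2.94], [-0.97, 2.17], [0.19, 2.56], [-1.23, 4.37], [0.02, 3.11], [-2.88, 2.88]. Speed limits (rad/s): [2.39, 2.39, 3.01, 3.14, 3.14, 3.14].

### API

Orientations are given as a unit quaternion [w, x, y, z].
In Python, from rig import ctrl, capture, get_calibration, ticket, search_frame, outline_of gives the robot as it stands. The module is installed in compiled form; this text tells all that it offers.
- The arm moves only by the tool servo_tool, never from a script. Its argument "motion" is a list of rows, each an object with "dr": the turn, a rotation vector about the tool's x, y, z in units of 10 degrees (1.0 is 10 degrees), a list of three; "delta_pos": the shift along the tool's x, y, z in units of 50 mm (1.0 is 50 mm), a list of three; "hand": the opening, from 0 (shut) to 1 (fully open). In form: [{"dr": [ax, ay, az], "delta_pos": [x, y, z], "hand": hand}, ...]. A call has 1 to 20 rows; each row shifts and turns the pose as measured when the row begins, along the tool's axes as they then stand; what a row does not reach is not made up. A row lasts 1/8 s, in which the tool goes at most 62.5 mm and 10.7 degrees, less where a joint would pass 70% of its speed; a pose out of reach is approached as far as the arm can. A call is refused whole if a number of a shift passes 1 or a number of a turn 1, either way. A call with a gripper value outside its range is refused whole. The fingers move at their own pace and stop on an object; "squeeze" is the grip in N (left out, the last holds). Time passes only in rows, so rows that do not move let the fingers close. It gives the time, the measured TCP pose, the force and the opening at its end, in the units of the state.
- ctrl.sense(): the state, without advancing time (a new reading comes with each control period).
- capture(name): name is "scene" or "side" or "wrist"; returns (picture, depth): 480x640x3 uint8, red, green, blue; 480x640 float32, mm along the optical axis (not along the pixel's ray), 0 where there is no reading.
- get_calibration(name): a dict with "camera_matrix" (3x3 intrinsics, pixels), "T" (4x4, takes a point from camera to world coordinates). Camera axes: x right, y down, z forward; pixel columns grow to the right and rows downward; lengths in mm; the calibration is good to about 2 mm. A picture is of the moment at which its call begins: read the wrist's pose just before it. get_calibration takes no time and is no camera call; for the wrist camera it gives the pose at the moment of the call.
- ticket.finish_job(): hands the job in, once; it reports no verdict.
Trained networks look in the newest picture that a camera, given by its name, has taken for a name from the list of things; names that differ only in an ending like _2 or _b are one class to them, and where a whole thing is asked for, a point or a joint stands for the part that bears it (a point fixed in the world has none). Each returns a list of dicts, best first, with "score" (0 to 1); they miss things now and then, are a little off and sometimes report something else, mostly with a low value. They report only what shows in the picture. A call takes as long as a camera call. They do not tell look-alikes from the thing itself.
- search_frame(camera, label): "bbox" ([left, top, right, bottom] in pixels, round what is visible of it).
- outline_of(camera, label): "pixels" (480x640 bool, what is visible of it) and "bbox" ([left, top, right, bottom] in pixels, round what is visible of it).
The state is a dict: "time_s": time; "joints": joint angles; "dq": joint speeds; "tau": joint torques, N m; "eef_pos": TCP position; "ee_rot": TCP orientation; "force": force on the tool from outside, world axes, zero at the start; "wrist_torque": the same for the moment, N m; "grip_width": opening from 0.0 (shut) to 1.0 (fully open).
Only numpy, scipy, OpenCV 4.12 (cv2) and the standard library are available. Lean on these libraries where they do the work, as an engineer would, in place of code of your own. Each camera call takes 0.05 s, during which the arm holds its last target.

## Working session

There is one attempt and no reset: what is moved stays moved. The work goes in short steps, Python scripts to look and compute and a tool call to move; the robot and the scene stay as the last step left them, time stands still between calls to the robot, and variables do not carry over. Pictures are saved under pics/ and viewed, and the job is handed in when it is done.

Besides the shell and the picture viewer there is one more tool, called after "Emit:" as name(argument=value, ...) on one line, values as JSON. servo_tool: Moves the arm, as the interface text tells. Its arguments: {"type":"object","properties":{"motion":{"type":"array"},"squeeze":{"type":"number"}},"required":["motion"]}

```bash
mkdir -p pics; ls; python3 - <<'E'
from rig import *
import cv2,numpy as np
print(ctrl.sense())
for n in ["scene","side","wrist"]:
    p,d=capture(n); cv2.imwrite(f"pics/{n}0.png",p[:,:,::-1]); np.save(f"pics/{n}0d.npy",d)
    c=get_calibration(n); print(n,np.round(c["camera_matrix"],1).tolist(),np.round(c["T"],3).tolist())
    for l in ["driver_grip","head_foot","clamp","stand_floor","beaker","vial","timer"]:
        try: r=search_frame(n,l); print(n,l,[(round(x["score"],2),np.round(x["bbox"]).astype(int).tolist()) for x in r])
        except Exception as e: print(n,l,e)
E
```

```text
pics
{'time_s': 0.0, 'joints': array([ 1.06259660e+00,  3.13461894e-01,  1.49846356e+00,  2.80709867e-05,
        1.33098123e+00, -2.23394591e-01]), 'dq': array([-0.00015318,  0.00021553, -0.00111491,  0.00104941, -0.00093807,
        0.0009606 ]), 'tau': array([-2.48440570e-03, -4.12261748e+01, -2.59744495e+01, -2.68487529e-04,
        4.10188732e-03,  4.76750517e-05]), 'eef_pos': array([147.38161834, 503.6171832 , 230.7190185 ]), 'ee_rot': array([-2.47741241e-04,  1.41925047e-01,  9.89877189e-01, -6.08673583e-04]), 'force': array([-0.47985568, -0.50215579, -0.26595171]), 'wrist_torque': array([-0.01075231,  0.0625855 , -0.0366681 ]), 'grip_width': 0.9979388854148419}
scene [[445.9, 0.0, 315.3], [0.0, 445.9, 242.3], [0.0, 0.0, 1.0]] [[0.544, -0.497, 0.676, -217.479], [-0.839, -0.304, 0.452, -463.309], [-0.019, -0.813, -0.582, 734.558], [0.0, 0.0, 0.0, 1.0]]
scene driver_grip [(0.68, [497, 223, 535, 306]), (0.59, [322, 245, 340, 300])]
scene head_foot [(0.53, [206, 214, 216, 224])]
scene clamp [(0.8, [185, 211, 242, 254])]
scene stand_floor [(0.8, [314, 276, 350, 315])]
scene beaker 
[... 328 characters left out ...]
340, 216, 349, 256]), (0.58, [306, 166, 321, 216])]
side head_foot [(0.45, [282, 291, 296, 304])]
side clamp [(0.71, [261, 291, 318, 344])]
side stand_floor [(0.82, [331, 248, 361, 274]), (0.23, [300, 346, 314, 369])]
side beaker [(0.64, [367, 223, 389, 254])]
side vial [(0.7, [298, 344, 312, 368])]
side timer [(0.84, [333, 298, 356, 314])]
wrist [[376.9, 0.0, 317.3], [0.0, 376.9, 239.5], [0.0, 0.0, 1.0]] [[0.281, 0.921, 0.268, 78.658], [0.96, -0.27, -0.079, 523.719], [0.0, 0.279, -0.96, 372.944], [0.0, 0.0, 0.0, 1.0]]
wrist driver_grip []
wrist head_foot []
wrist clamp []
wrist stand_floor []
wrist beaker []
wrist vial [(0.65, [353, 392, 375, 417])]
wrist timer [(0.71, [98, 448, 122, 478])]
```

View pics/scene0.png

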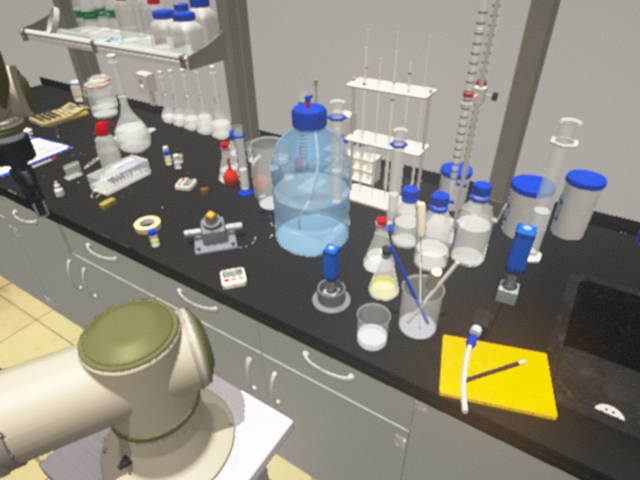

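View pics/side0.png

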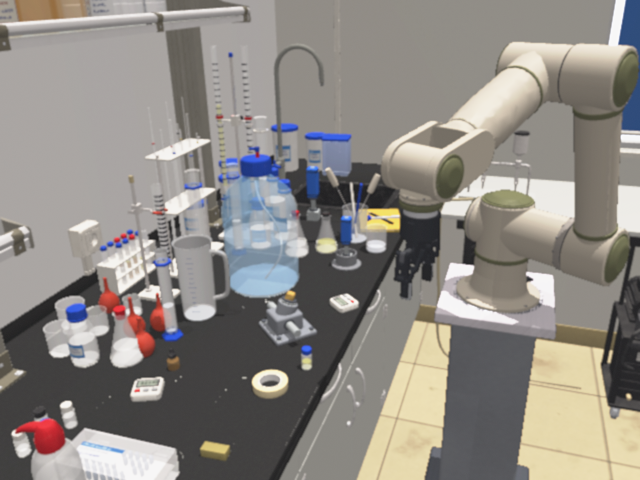

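View pics/wrist0.png

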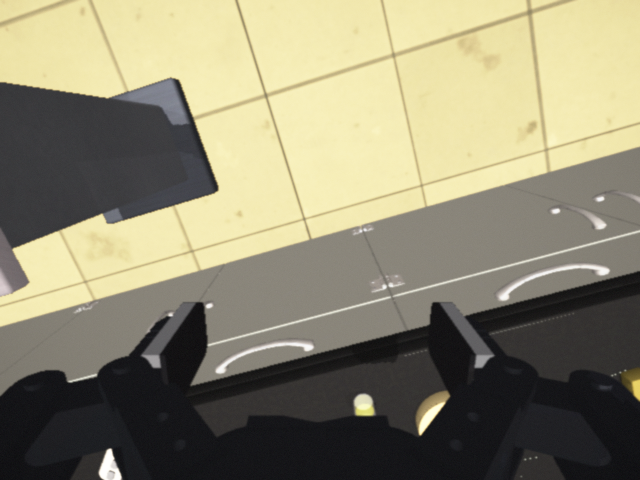

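The scene view shows the small driver in its stand at about (331,275), the big look-alike at (515,260), the clamp at (213,232), the timer at (233,277) and the beaker at (373,327).

```bash
cat > h.py <<'E'
import numpy as np,cv2
from scipy.spatial.transform import Rotation as R
from rig import *
def bp(n,d,mask,c=None):
    c=c or get_calibration(n); K=np.array(c["camera_matrix"]);T=np.array(c["T"])
    v,u=np.nonzero(mask&(d>0)); z=d[v,u]
    P=np.stack([(u-K[0,2])/K[0,0]*z,(v-K[1,2])/K[1,1]*z,z],1)
    return P@T[:3,:3].T+T[:3,3]
def proj(n,P,c=None):
    c=c or get_calibration(n); K=np.array(c["camera_matrix"]);T=np.array(c["T"])
    q=(np.atleast_2d(P)-T[:3,3])@T[:3,:3]; q=q@K.T; return q[:,:2]/q[:,2:]
def tool():
    s=ctrl.sense(); w,x,y,z=s["ee_rot"]; return np.array(s["eef_pos"]),R.from_quat([x,y,z,w])
E
python3 - <<'E'
from h import *
for n in ["scene","side"]:
    p,d=capture(n)
    for l in ["driver_grip","head_foot","clamp","stand_floor","beaker","vial","timer"]:
        for r in outline_of(n,l):
            P=bp(n,d,r["pixels"])
            if len(P)==0: print(n,l,"none");continue
            print(n,l,round(r["score"],2),len(P),"med",np.round(np.median(P,0)),"lo",np.round(np.percentile(P,3,axis=0)),"hi",np.round(np.percentile(P,97,axis=0)))
    cv2.imwrite(f"pics/{n}c.png",cv2.resize(p[200:320,180:360] if n=="scene" else p[270:360,240:360],None,fx=4.4,fy=4.4,interpolation=cv2.INTER_CUBIC)[:,:,::-1])
E
```

```text
scene driver_grip 0.82 1523 med [ 667. -404.  120.] lo [ 662. -423.    5.] hi [ 696. -385.  198.]
scene driver_grip 0.78 753 med [444. -61. 110.] lo [438. -71.  30.] hi [469. -42. 158.]
scene head_foot 0.72 125 med [476. 337.  86.] lo [466. 329.  77.] hi [496. 352. 103.]
scene clamp 0.55 1472 med [472. 334.  34.] lo [426. 288.   4.] hi [540. 400.  95.]
scene stand_floor 0.9 756 med [435. -67.  15.] lo [413. -95.   4.] hi [484. -20.  41.]
scene stand_floor 0.43 143 med [476. 338.  86.] lo [466. 329.  77.] hi [495. 358. 104.]
scene beaker 0.8 1351 med [ 383. -195.   47.] lo [ 361. -226.    8.] hi [ 426. -163.   77.]
scene vial 0.73 168 med [383. 480.  28.] lo [375. 474.  -1.] hi [405. 496.  52.]
scene vial 0.21 805 med [445. -60. 104.] lo [438. -71.  -1.] hi [582.  22. 157.]
scene timer 0.77 450 med [381. 187.  15.] lo [351. 158.   3.] hi [415. 222.  19.]
scene timer 0.56 189 med [384. 481.  24.] lo [375. 474.  -2.] hi [431. 544.  52.]
side driver_grip 0.86 611 med [ 682. -386.  115.] lo [ 665. -422.    5.] hi [ 705. -373.  200.]
side driver_grip 0.66 410 med [456. -43. 104.] lo [ 441. -301.    0.] hi [550. -35. 159.]
side driver_grip 0.26 1798 med [481. 376.  39.] lo [427. 317.   2.] hi [553. 420.  95.]
side head_foot 0.42 121 med [481. 355.  93.] lo [470. 343.  84.] hi [497. 367. 105.]
side clamp 0.63 1819 med [482. 376.  39.] lo [429. 310.   1.] hi [558. 421.  95.]
side stand_floor 0.57 449 med [449. -30.  20.] lo [416. -82.   3.] hi [491. -10.  43.]
side beaker 0.65 524 med [ 390. -170.   54.] lo [ 364. -228.    8.] hi [ 424. -155.   78.]
side vial 0.75 270 med [387. 496.  28.] lo [378. 427.   0.] hi [401. 502.  54.]
side timer 0.8 357 med [386. 207.  16.] lo [356. 168.   4.] hi [421. 233.  21.]
side timer 0.23 234 med [386. 496.  29.] lo [378. 482.   2.] hi [399. 502.  54.]
```

View pics/scenec.png

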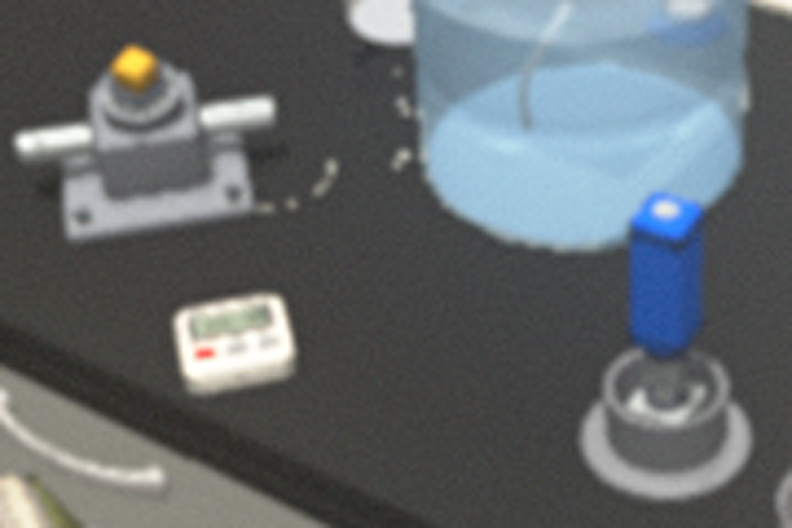

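View pics/sidec.png

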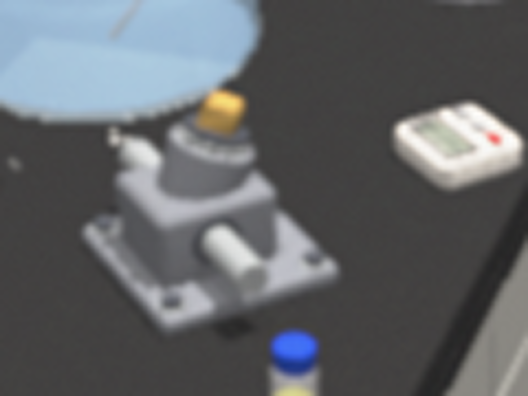

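```bash
python3 - <<'E'
from h import *
p,r=tool(); print(p,r.as_matrix().round(3))
c=get_calibration("wrist");T=np.array(c["T"])
print("cam in tool",r.inv().apply(T[:3,3]-p).round(1), (r.as_matrix().T@T[:3,:3]).round(3))
for z in [-19,0,30,90,150,200]: print(z,proj("wrist",p+r.apply([0,0,z])).round())
# dist from depth: tall things
n="scene"; d=np.load("pics/scene0d.npy"); P=bp(n,d,d>0)
m=(P[:,2]>60)&(P[:,0]>150)&(P[:,0]<750)&(abs(P[:,1])<600)
Q=P[m]; H,_,_=np.histogram2d(Q[:,0],Q[:,1],bins=[np.arange(150,800,50),np.arange(-500,650,50)],weights=None)
M=np.zeros_like(H)
i=((Q[:,0]-150)//50).astype(int);j=((Q[:,1]+500)//50).astype(int)
for a,b,z in zip(i,j,Q[:,2]):
    if a<M.shape[0] and b<M.shape[1]: M[a,b]=max(M[a,b],z)
print("cols y from",-500); print(M.astype(int))
E
```

```text
[147.48577262 503.85370896 231.28114362] [[-0.96   0.281 -0.   ]
 [ 0.281  0.96  -0.   ]
 [ 0.    -0.    -1.   ]]
cam in tool [  71.6   -0.3 -141.7] [[-0.    -0.96  -0.279]
 [ 1.    -0.    -0.   ]
 [-0.    -0.279  0.96 ]]
-19 [[318. 334.]]
0 [[318. 310.]]
30 [[318. 282.]]
90 [[318. 246.]]
150 [[318. 224.]]
200 [[318. 211.]]
cols y from -500
[[  0   0   0   0   0   0   0   0   0   0   0   0   0   0   0   0   0 550
  546 534 403 322]
 [  0   0   0   0   0   0   0   0   0   0   0   0   0   0   0   0   0   0
    0 530   0   0]
 [  0   0   0   0   0   0   0   0   0   0   0   0   0   0   0   0   0   0
    0   0   0   0]
 [  0   0   0   0   0   0   0   0   0   0   0   0   0   0   0   0   0   0
    0   0   0   0]
 [  0   0   0   0   0  78  78   0   0   0   0   0   0   0   0   0   0   0
    0   0   0   0]
 [  0   0   0 223 225 215 220   0 158 158   0   0   0   0   0   0   0   0
    0   0   0   0]
 [  0   0   0 116 145 209 219   0 158 157   0   0   0   0   0   0 105 102
    0   0   0   0]
 [  0   0   0 183 161 253 130 131   0   0   0   0 240   0   0   0  82   0
    0   0   0   0]
 [  0   0   0   0   0 259 256 131   0   0 256 308 315 310 264   0   0   0
    0   0   0   0]
 [  0   0   0   0   0   0   0 144 147   0 291 375 406 377 293   0 169   0
    0   0   0   0]
 [  0 200 200   0   0 206 206   0   0   0 291 377 405 377   0   0 209 210
    0   0   0   0]
 [  0 197 196  89 152 208 207 171 170   0 263 299   0   0   0   0 209 209
  235 233   0   0]]
```

Emit:
servo_tool(motion=[{"dr": [0,0,0],"delta_pos": [-0.9,-0.16,-0.06],"hand": 1},{"dr": [0,0,0],"delta_pos": [-0.9,-0.16,-0.06],"hand": 1},{"dr": [0,0,0],"delta_pos": [-0.9,-0.16,-0.06],"hand": 1},{"dr": [0,0,0],"delta_pos": [-0.9,-0.16,-0.06],"hand": 1},{"dr": [0,0,0],"delta_pos": [-0.9,-0.16,-0.06],"hand": 1},{"dr": [0,0,0],"delta_pos": [-0.9,-0.16,-0.06],"hand": 1},{"dr": [0,0,0],"delta_pos": [-0.9,-0.16,-0.06],"hand": 1},{"dr": [0,0,0],"delta_pos": [-0.9,-0.16,-0.06],"hand": 1},{"dr": [0,0,0],"delta_pos": [0,0,0],"hand": 1}])

```text
time_s: 3.12
eef_pos: [485.3, 336.2, 255.7]
ee_rot: [0.0, 0.141, 0.99, 0.0]
force: [0.1, 0.5, -1.1]
grip_width: 0.999
```

```bash
python3 - <<'E'
from h import *
p,d=capture("wrist"); cv2.imwrite("pics/w1.png",p[:,:,::-1]); np.save("pics/w1d.npy",d)
c=get_calibration("wrist"); np.savez("pics/w1c.npz",K=c["camera_matrix"],T=c["T"])
print(tool()[0], ctrl.sense()["joints"])
for l in ["head_foot","clamp"]:
    for r in outline_of("wrist",l):
        P=bp("wrist",d,r["pixels"]); print(l,r["score"],r["bbox"],np.round(np.median(P,0)) if len(P) else 0)
E
```

```text
[483.90760277 337.0642274  255.80980878] [ 4.09484105e-01  4.43130742e-01  1.24867461e+00  9.34344382e-04
  1.44968493e+00 -8.80075500e-01]
head_foot 0.79 [309.1, 188.9, 354.9, 238.4] [479. 351.  91.]
clamp 0.83 [266.5, 123.5, 405.9, 285.3] [476. 357.  44.]
```

View pics/w1.png

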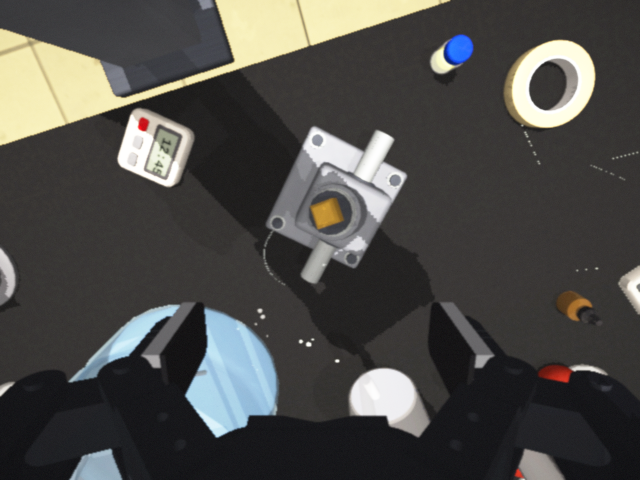

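```bash
cat > an.py <<'E'
from h import *
import sys
k=sys.argv[1]
p=cv2.imread(f"pics/{k}.png")[:,:,::-1]; d=np.load(f"pics/{k}d.npy"); c=dict(np.load(f"pics/{k}c.npz")); c={"camera_matrix":c["K"],"T":c["T"]}
m=np.zeros(d.shape,bool); m[110:300,240:430]=1
P=bp("",d,m,c); 
F=P[(P[:,2]>9)&(P[:,2]<15)&(P[:,0]>380)&(P[:,0]<600)]
print(len(F),"foot z",np.median(F[:,2]))
rc=cv2.minAreaRect(F[:,:2].astype(np.float32)); print(rc)
# brass mask
hsv=cv2.cvtColor(p,cv2.COLOR_RGB2HSV)
b=m&(hsv[...,0]>12)&(hsv[...,0]<32)&(hsv[...,1]>120)
B=bp("",d,b,c); print("brass",len(B),np.median(B,0).round(1),B.min(0).round(1),B.max(0).round(1))
# boss/washer/flange planes around head
C=np.median(B,0)
N=P[(np.linalg.norm(P[:,:2]-C[:2],axis=1)<40)&(P[:,2]>55)]
for lo in range(56,110,4):
    q=N[(N[:,2]>=lo)&(N[:,2]<lo+4)]; print(lo,len(q),q.mean(0).round(1) if len(q) else "")
cv2.imwrite(f"pics/{k}z.png",cv2.resize(p[110:290,240:430],None,fx=4,fy=4,interpolation=cv2.INTER_CUBIC)[:,:,::-1]*1)
E
python3 an.py w1
```

```text
4407 foot z 11.005915876120639
((487.7958068847656, 354.9329833984375), (109.10781860351562, 114.34913635253906), 47.33063888549805)
brass 689 [478.3 346.2 101.5] [468.4 333.3  80.5] [492.4 357.6 106. ]
56 328 [475.4 359.2  56.7]
60 37 [489.3 375.4  61.9]
64 47 [487.9 373.   65.9]
68 175 [473.9 347.5  70.1]
72 168 [477.8 355.7  74. ]
76 215 [480.6 357.2  78.1]
80 515 [483.1 354.2  82.2]
84 373 [486.3 357.6  85.8]
88 420 [488.7 356.6  89.9]
92 95 [485.7 355.8  93.4]
96 122 [475.4 344.2  98.4]
100 417 [478.7 345.4 102.1]
104 74 [482.7 349.3 104.8]
108 0
```

View pics/w1z.png

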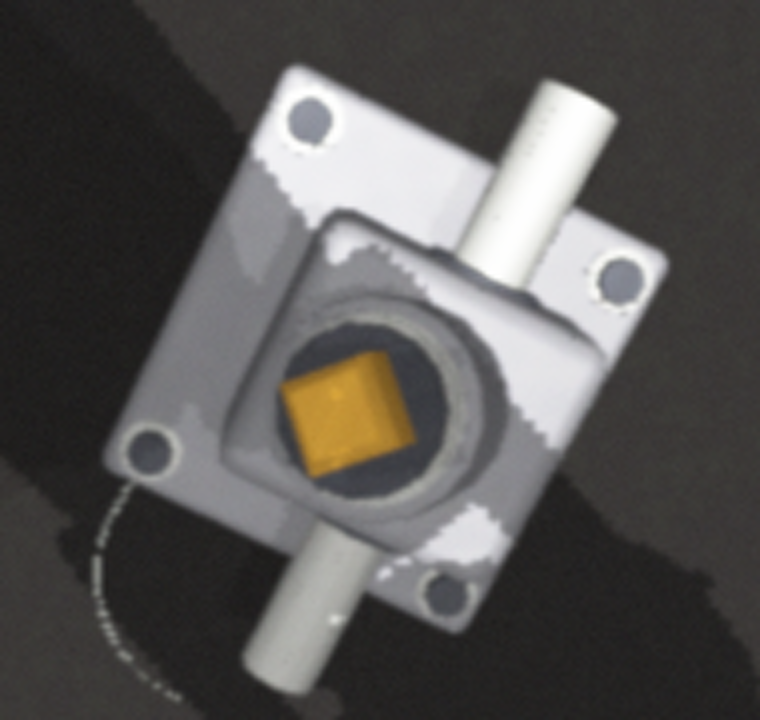

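```bash
cat > headfit.py <<'E'
from h import *
from scipy.optimize import minimize
def head_pts(foot,cy,th,tilt=np.radians(20)):
    cx=np.array([np.cos(cy),np.sin(cy),0]); cyv=np.array([-np.sin(cy),np.cos(cy),0])
    u=np.array([0,0,1])*np.cos(tilt)-cx*np.sin(tilt)
    xs=np.cross(cyv,u); 
    a=np.cos(th)*xs+np.sin(th)*cyv; b=np.cross(u,a)
    out=[]
    for h,w in [(0,10),(13.5,10),(17,7.5)]:
        for s,t in [(1,1),(1,-1),(-1,-1),(-1,1)]: out.append(foot+u*h+a*w*s+b*w*t)
    return np.array(out),u,xs,cyv
def frame(cy): 
    _,u,xs,yv=head_pts(np.zeros(3),cy,0); return xs,yv,u
def brass(p,box):
    m=np.zeros(p.shape[:2],bool); m[box[1]:box[3],box[0]:box[2]]=1
    hsv=cv2.cvtColor(p,cv2.COLOR_RGB2HSV)
    return m&(hsv[...,0]>10)&(hsv[...,0]<34)&(hsv[...,1]>100)
def iou(par,base,cy,mask,c,box,S=8,tabu=None):
    xs,yv,u=frame(cy); foot=base+xs*par[0]+yv*par[1]
    pts,*_=head_pts(foot,cy,par[2])
    q=proj("",pts,c); q=(q+0.5-np.array(box[:2]))*S-0.5
    h=cv2.convexHull(np.round(q*16).astype(np.int32).reshape(-1,1,2))
    im=np.zeros(((box[3]-box[1])*S,(box[2]-box[0])*S),np.uint8); cv2.fillConvexPoly(im,h,1,shift=4)
    M=cv2.resize(mask[box[1]:box[3],box[0]:box[2]].astype(np.uint8),None,fx=S,fy=S,interpolation=cv2.INTER_NEAREST)
    if tabu is not None: pass
    return -(im&M).sum()/(im|M).sum()
def fit(p,c,base,cy,box,n=8):
    mask=brass(p,box); best=None
    for t in np.arange(n)*np.pi/2/n:
        r=minimize(iou,[0,0,t],args=(base,cy,mask,c,box),method="Nelder-Mead",options=dict(initial_simplex=[[0,0,t],[3,0,t],[0,3,t],[0,0,t+.15]],xatol=.02,fatol=1e-4))
        if best is None or r.fun<best.fun: best=r
    xs,yv,u=frame(cy); return best, base+xs*best.x[0]+yv*best.x[1]
E
python3 - <<'E'
from headfit import *
k="w1"
p=cv2.imread(f"pics/{k}.png")[:,:,::-1].copy(); d=np.load(f"pics/{k}d.npy"); c=dict(np.load(f"pics/{k}c.npz")); c={"camera_matrix":c["K"],"T":c["T"]}
cy=np.radians(47.33); xs,yv,u=frame(cy)
box=[300,180,365,245]
m=brass(p,box); B=bp("",d,m,c); print("brass along u: max pct",np.percentile(B@u,[50,80,90,95]).round(1))
mm=np.zeros(d.shape,bool); mm[180:245,300:365]=1; mm&=~cv2.dilate(m.astype(np.uint8),np.ones((3,3))).astype(bool)
P=bp("",d,mm,c); h=P@u; H,e=np.histogram(h,bins=np.arange(-30+np.median(h),np.median(h)+30,1)); print([(round(a,1),b) for a,b in zip(e,H) if b>15])
C=np.median(B,0)
for hh in np.percentile(B@u,[60])-17:
    base=C+u*(hh-C@u)
    b,f=fit(p,c,base,cy,box); print(hh,b.fun,f.round(1),np.degrees(b.x[2])%90, "top",(f+17*u).round(1))
    pts,*_=head_pts(f,cy,b.x[2]); 
    # yaw of head side in world: 
    off=f-np.array([488,355.3,0]); print("in clamp frame",off@[np.cos(cy),np.sin(cy),0],off@yv,off[2])
E
```

```text
brass along u: max pct [-102.  -101.  -100.6 -100.2]
[(np.float64(-162.9), np.int64(23)), (np.float64(-161.9), np.int64(30)), (np.float64(-160.9), np.int64(56)), (np.float64(-159.9), np.int64(73)), (np.float64(-158.9), np.int64(61)), (np.float64(-157.9), np.int64(49)), (np.float64(-156.9), np.int64(43)), (np.float64(-155.9), np.int64(46)), (np.float64(-154.9), np.int64(52)), (np.float64(-153.9), np.int64(39)), (np.float64(-152.9), np.int64(51)), (np.float64(-151.9), np.int64(29)), (np.float64(-150.9), np.int64(38)), (np.float64(-149.9), np.int64(37)), (np.float64(-148.9), np.int64(36)), (np.float64(-147.9), np.int64(38)), (np.float64(-146.9), np.int64(31)), (np.float64(-145.9), np.int64(52)), (np.float64(-144.9), np.int64(60)), (np.float64(-143.9), np.int64(73)), (np.float64(-142.9), np.int64(133)), (np.float64(-141.9), np.int64(113)), (np.float64(-140.9), np.int64(65)), (np.float64(-135.9), np.int64(19)), (np.float64(-131.9), np.int64(20)), (np.float64(-130.9), np.int64(24)), (np.float64(-129.9), np.int64(117)), (np.float64(-128.9), np.int64(326)), (np.float64(-127.9), np.int64(240)), (np.float64(-126.9), np.int64(31)), (np.float64(-123.9), np.int64(61)), (np.float64(-122.9), np.int64(98)), (np.float64(-121.9), np.int64(28)), (np.float64(-119.9), np.int64(111)), (np.float64(-118.9), np.int64(318)), (np.float64(-117.9), np.int64(196)), (np.float64(-116.9), np.int64(20))]
-118.60496246412532 0.0 [483.5 379.7  94.7] 76.86759687645183 top [479.6 375.4 110.6]
in clamp frame 14.891417552074502 19.799121807544015 94.67196220820615headfit.py:26: RuntimeWarning: overflow encountered in scalar negative
  return -(im&M).sum()/(im|M).sum()
```

```bash
sed -i 's|return -(im&M).sum()/(im|return -1.0*float((im\&M).sum())/float((im|; s|(im.M).sum()$|(im\|M).sum())|' headfit.py; grep -n "return -1" headfit.py; python3 - <<'E'
from headfit import *
k="w1"
p=cv2.imread(f"pics/{k}.png")[:,:,::-1].copy(); c=dict(np.load(f"pics/{k}c.npz")); c={"camera_matrix":c["K"],"T":c["T"]}
box=[300,180,365,245]
for deg in [46,47.3,48.6]:
    cy=np.radians(deg); xs,yv,u=frame(cy)
    C=np.array([478.3,346.2,101.5]); base=C-u*17
    b,f=fit(p,c,base,cy,box,6); print(deg,b.fun,f.round(2),np.degrees(b.x[2])%90,"top",(f+17*u).round(1))
    pts,*_=head_pts(f,cy,b.x[2]); e=pts[0]-pts[1]; print("edge world yaw",np.degrees(np.arctan2(e[1],e[0]))%90,(pts@u)[-1])
    off=f-np.array([488,355.3,0]); print("in clamp frame",off@[np.cos(cy),np.sin(cy),0],off@yv,off[2])
E
```

```text
26:    return -1.0*float((im&M).sum())/float((im|M).sum())
46 -0.9595260745481277 [482.32 347.55  84.78] 49.2204468672415 top [478.3 343.4 100.8]
edge world yaw 3.4508325687616264 -103.4342719288152
in clamp frame -9.51912776600873 -1.3009538208965237 84.77934422064648
47.3 -0.958519864183914 [482.3  347.58  84.76] 47.85147566813427 top [478.4 343.3 100.7]
edge world yaw 3.3739749909555314 -102.57944917499978
in clamp frame -9.544795628841872 -1.046911854433489 84.76333876579876
48.6 -0.9576919750951228 [482.23 347.65  84.75] 46.61921782219812 top [478.4 343.3 100.7]
edge world yaw 3.4381124036704023 -101.62272120499925
in clamp frame -9.556459611361223 -0.731484069194071 84.74994474531763
```

Emit:
servo_tool(motion=[{"dr": [0,0,0],"delta_pos": [0,-1,0],"hand": 1},{"dr": [0,0,0],"delta_pos": [0,-1,0],"hand": 1},{"dr": [0,0,0],"delta_pos": [0,-1,0],"hand": 1},{"dr": [0,0,0],"delta_pos": [0,-1,0],"hand": 1},{"dr": [0,0,0],"delta_pos": [-0.4,-0.9,0.08],"hand": 1},{"dr": [0,0,0],"delta_pos": [-0.4,-0.9,0.08],"hand": 1},{"dr": [0,0,0],"delta_pos": [-0.4,-0.9,0.08],"hand": 1},{"dr": [0,0,0],"delta_pos": [-0.4,-0.9,0.08],"hand": 1},{"dr": [0,0,0],"delta_pos": [0,0,0],"hand": 1}])

```text
time_s: 4.4
eef_pos: [449.7, -51.1, 240.4]
ee_rot: [0.002, 0.13, 0.991, 0.001]
force: [-1.4, 0.8, 0.8]
grip_width: 1.004
```

```bash
python3 - <<'E'
from h import *
p,d=capture("wrist"); cv2.imwrite("pics/w2.png",p[:,:,::-1]); np.save("pics/w2d.npy",d)
c=get_calibration("wrist"); np.savez("pics/w2c.npz",K=c["camera_matrix"],T=c["T"])
print(tool()[0],tool()[1].as_matrix().round(3).tolist(), ctrl.sense()["joints"].round(3))
hsv=cv2.cvtColor(p,cv2.COLOR_RGB2HSV)
b=(hsv[...,0]>100)&(hsv[...,0]<125)&(hsv[...,1]>150)
P=bp("wrist",d,b)
v,u=np.nonzero(b&(d>0))
t=(P[:,2]>153)&(P[:,2]<163)&(abs(P[:,0]-455)<50)&(abs(P[:,1]+53)<50)
print(t.sum(),P[t].mean(0).round(1),cv2.minAreaRect(P[t][:,:2].astype(np.float32)))
# stand: rim points
a=bp("wrist",d,d>0); a=a[(abs(a[:,0]-450)<60)&(abs(a[:,1]+55)<60)]
D=a[(a[:,2]>4)&(a[:,2]<12)]; Rm=a[(a[:,2]>38)&(a[:,2]<45)]
for q in (D,Rm):
    print(len(q),q.mean(0).round(1) if len(q) else "", cv2.minEnclosingCircle(q[:,:2].astype(np.float32)) if len(q) else "")
E
```

```text
[449.56118931 -49.73949562 240.66103393] [[-0.966, 0.257, 0.005], [0.257, 0.966, 0.002], [-0.004, 0.003, -1.0]] [-0.372  0.141  1.69   0.004  1.307 -1.684]
1558 [452.8 -52.4 156.3] ((454.13812255859375, -52.61631774902344), (29.660255432128906, 29.7618408203125), 5.789813995361328)
2835 [441.2 -47.7   6.5] ((454.46392822265625, -52.41261291503906), 45.73856735229492)
678 [444.4 -49.1  40.9] ((454.3213195800781, -52.437320709228516), 32.77130889892578)
```

View pics/w2.png

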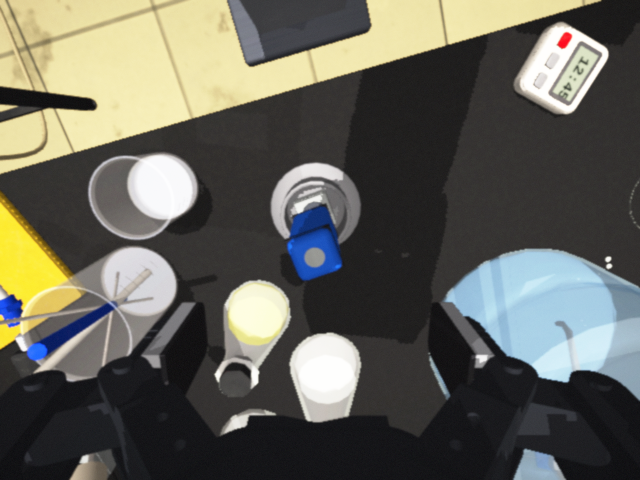

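Emit:
servo_tool(motion=[{"dr": [0,0,-0.69],"delta_pos": [0,0,0],"hand": 1},{"dr": [0,0,-0.69],"delta_pos": [0,0,0],"hand": 1},{"dr": [0,0,-0.69],"delta_pos": [0,0,0],"hand": 1},{"dr": [0,0,0],"delta_pos": [-0.08,-0.07,0.3],"hand": 1},{"dr": [0,0,0],"delta_pos": [0,0,0],"hand": 1}])

```text
time_s: 5.08
eef_pos: [452.9, -44.8, 225.6]
ee_rot: [0.003, -0.06, 0.998, 0.001]
force: [-0.2, -0.2, 0.1]
grip_width: 1.001
```

```bash
cat > st.py <<'E'
from h import *
s=ctrl.sense(); p,r=tool(); m=r.as_matrix()
print("t",s["time_s"],"tcp",p.round(2),"x",m[:,0].round(4),"y",m[:,1].round(4),"z",m[:,2].round(4),"q",s["joints"].round(3),"F",s["force"].round(1),"M",s["wrist_torque"].round(2),"w",round(s["grip_width"],3))
E
python3 st.py
```

```text
t 5.075 tcp [452.94 -44.79 225.59] x [-0.9929 -0.1189 -0.0065] y [-0.1189  0.9929  0.0022] z [ 0.0062  0.0029 -1.    ] q [-0.36   0.16   1.708  0.005  1.269 -2.051] F [-0.2 -0.2  0.1] M [-0.01 -0.02  0.  ] w 1.001
```

Emit:
servo_tool(motion=[{"dr": [0.01,0.04,0.1],"delta_pos": [0,-0.15,0.5],"hand": 1},{"dr": [0,0,0],"delta_pos": [0,0,0.5],"hand": 1},{"dr": [0,0,0],"delta_pos": [0,0,0],"hand": 1}])

```text
time_s: 5.45
eef_pos: [454.1, -50.9, 174.5]
ee_rot: [-0.0, -0.049, 0.999, 0.0]
force: [-0.8, 0.5, 0.7]
grip_width: 1.001
```

```bash
python3 st.py
```

```text
t 5.45 tcp [454.07 -50.89 174.52] x [-9.952e-01 -9.760e-02  3.000e-04] y [-9.760e-02  9.952e-01  5.000e-04] z [-3.e-04  4.e-04 -1.e+00] q [-0.369  0.221  1.776  0.     1.145 -2.038] F [-0.8  0.5  0.7] M [0.02 0.04 0.03] w 1.001
```

Emit:
servo_tool(motion=[{"dr": [0,0,0],"delta_pos": [0,-0.03,0.7],"hand": 1},{"dr": [0,0,0],"delta_pos": [0,0,0.7],"hand": 1},{"dr": [0,0,0],"delta_pos": [0,0,0],"hand": 1}])

```text
time_s: 5.82
eef_pos: [456.3, -52.3, 106.4]
ee_rot: [0.002, -0.048, 0.999, -0.001]
force: [0.3, 0.3, 0.3]
grip_width: 0.999
```

```bash
python3 st.py
```

```text
t 5.825 tcp [456.25 -52.33 106.42] x [-0.9954 -0.0956 -0.0047] y [-0.0956  0.9954 -0.0019] z [ 0.0049 -0.0015 -1.    ] q [-3.700e-01  3.170e-01  1.854e+00  1.000e-03  9.660e-01 -2.037e+00] F [0.3 0.3 0.3] M [ 0.02 -0.03  0.01] w 0.999
```

Emit:
servo_tool(motion=[{"dr": [-0.01,0.03,0],"delta_pos": [0.04,0,0.02],"hand": 1},{"dr": [0,0,0],"delta_pos": [0,0,0],"hand": 0.45},{"dr": [0,0,0],"delta_pos": [0,0,0],"hand": 0.4},{"dr": [0,0,0],"delta_pos": [0,0,0],"hand": 0.2},{"dr": [0,0,0],"delta_pos": [0,0,0],"hand": 0},{"dr": [0,0,0],"delta_pos": [0,0,0],"hand": 0},{"dr": [0,0,0],"delta_pos": [0,0,0],"hand": 0}], squeeze=70)

```text
time_s: 6.7
eef_pos: [456.5, -53.2, 110.2]
ee_rot: [0.003, -0.048, 0.999, -0.002]
force: [0.2, -0.0, -0.6]
grip_width: 0.345
```

```bash
python3 st.py
```

```text
t 6.7 tcp [456.52 -53.2  110.21] x [-0.9954 -0.0951 -0.0062] y [-0.0951  0.9955 -0.0037] z [ 0.0066 -0.0031 -1.    ] q [-3.720e-01  3.110e-01  1.850e+00 -1.000e-03  9.730e-01 -2.037e+00] F [ 0.2 -0.  -0.6] M [-0.03 -0.1  -0.  ] w 0.345
```

Emit:
servo_tool(motion=[{"dr": [0,0,0],"delta_pos": [0,0,-0.3],"hand": 0},{"dr": [0,0,0],"delta_pos": [0,0,-0.6],"hand": 0},{"dr": [0,0,0],"delta_pos": [0,0,-0.9],"hand": 0},{"dr": [0,0,0],"delta_pos": [0,0,-0.9],"hand": 0},{"dr": [0,0,0],"delta_pos": [0,0,-0.6],"hand": 0},{"dr": [0,0,0],"delta_pos": [0,0,0],"hand": 0}])

```text
time_s: 7.45
eef_pos: [453.9, -52.0, 277.6]
ee_rot: [-0.0, -0.048, 0.999, 0.0]
force: [0.5, -0.3, -3.0]
grip_width: 0.345
```

```bash
python3 st.py; python3 - <<'E'
from h import *
p,d=capture("wrist"); cv2.imwrite("pics/w3.png",p[:,:,::-1]); np.save("pics/w3d.npy",d)
c=get_calibration("wrist"); np.savez("pics/w3c.npz",K=c["camera_matrix"],T=c["T"])
E
```

```text
t 7.45 tcp [453.91 -52.02 277.61] x [-9.955e-01 -9.500e-02  6.000e-04] y [-9.500e-02  9.955e-01  2.000e-04] z [-6.e-04  1.e-04 -1.e+00] q [-0.371  0.129  1.607 -0.     1.407 -2.037] F [ 0.5 -0.3 -3. ] M [-0.05 -0.04 -0.04] w 0.345
```

View pics/w3.png

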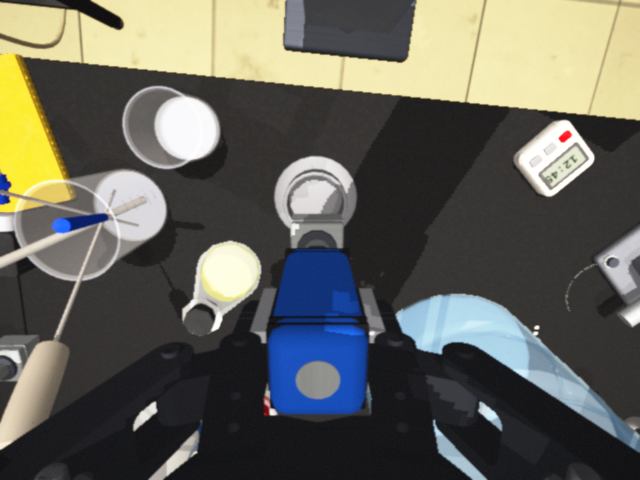

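```bash
python3 - <<'E'
from h import *
k="w3"; p=cv2.imread(f"pics/{k}.png")[:,:,::-1].copy(); d=np.load(f"pics/{k}d.npy"); c=dict(np.load(f"pics/{k}c.npz")); c={"camera_matrix":c["K"],"T":c["T"]}
t,r=tool()
hsv=cv2.cvtColor(p,cv2.COLOR_RGB2HSV)
b=(hsv[...,0]>100)&(hsv[...,0]<125)&(hsv[...,1]>150); b[:, :260]=0; b[:,375:]=0; b[:245]=0
Q=r.inv().apply(bp("",d,b,c)-t)
print("blue n",len(Q),Q.min(0).round(1),Q.max(0).round(1))
top=Q[Q[:,2]<np.percentile(Q[:,2],1)+4]; print("top",len(top),top.mean(0).round(1),cv2.minAreaRect(top[:,:2].astype(np.float32)))
fr=Q[(Q[:,2]>-20)]; 
A=np.c_[fr[:,1:],np.ones(len(fr))]; s=np.linalg.lstsq(A,fr[:,0],rcond=None)[0]; print("front face x = a*y+b*z+c",s.round(4))
for lo in range(-40,40,8):
    q=Q[(Q[:,2]>=lo)&(Q[:,2]<lo+8)]
    if len(q)>20: print(lo,len(q),"y",np.percentile(q[:,1],[2,98]).round(1),"x",np.percentile(q[:,0],[2,50,98]).round(1))
m=np.zeros(d.shape,bool); m[195:262,280:350]=1
S=r.inv().apply(bp("",d,m,c)-t); S=S[(S[:,2]>55)&(S[:,2]<115)]
for lo in range(55,115,3):
    q=S[(S[:,2]>=lo)&(S[:,2]<lo+3)]
    if len(q)>5: print(lo,len(q),"y",np.percentile(q[:,1],[2,98]).round(1),"x",np.percentile(q[:,0],[2,50,98]).round(1))
tp=S[(S[:,2]>68)&(S[:,2]<82)]; print(cv2.minAreaRect(tp[:,:2].astype(np.float32)))
cv2.imwrite("pics/w3z.png",cv2.resize(p[170:340,240:400],None,fx=4,fy=3.5*8/7,interpolation=cv2.INTER_CUBIC)[:600,:,::-1])
E
```

```text
blue n 12565 [-292.6  -50.   -48.6] [ 17.7  39.  280.1]
top 6222 [  4.1  -0.  -46.2] ((2.0242977142333984, -0.1301593780517578), (28.73708152770996, 29.390832901000977), 89.92724609375)
front face x = a*y+b*z+c [ 0.154  -0.3073 16.6136]
-40 958 y [-13.1  12. ] x [15.1 16.5 17.2]
-32 908 y [-13.6  13.5] x [13.6 16.5 17.2]
-24 773 y [-14.4  14.2] x [11.8 16.5 17.2]
-16 652 y [-14.6  14. ] x [11.8 16.6 17.2]
-8 564 y [-14.4  13.7] x [12.3 16.7 17.2]
0 467 y [-14.   13.5] x [13.1 16.7 17.3]
8 418 y [-13.9  13.6] x [13.1 16.8 17.3]
16 362 y [-14.   13.5] x [13.5 16.9 17.3]
24 249 y [-14.3  12.9] x [13.5 17.  17.5]
61 20 y [-4.5  3.6] x [ 8.3  9.2 10.1]
64 26 y [-5.6  4.7] x [7.3 9.2 9.9]
67 37 y [-6.2  5.8] x [6.2 8.9 9.9]
70 166 y [-9.7 10.5] x [ 5.   9.5 14.3]
73 295 y [-12.3  11.1] x [ 4.4 10.1 15.7]
76 735 y [-15.8  15.5] x [ 3.9 14.2 18.4]
79 77 y [-15.6  15.7] x [ 4.7 18.5 18.8]
82 47 y [-15.6  15.1] x [17.9 18.4 18.6]
85 74 y [-16.   14.5] x [18.  18.4 18.8]
88 58 y [-15.2  14.8] x [18.2 18.4 18.8]
91 53 y [-15.4  14.4] x [18.3 18.6 18.9]
94 47 y [-15.7  14.6] x [18.3 18.6 18.8]
97 50 y [-15.1  14.8] x [18.3 18.6 18.8]
100 48 y [-15.4  15. ] x [18.4 18.6 18.8]
((10.996006965637207, -0.24910926818847656), (31.868457794189453, 15.77640151977539), 89.70755004882812)
```

View pics/w3z.png

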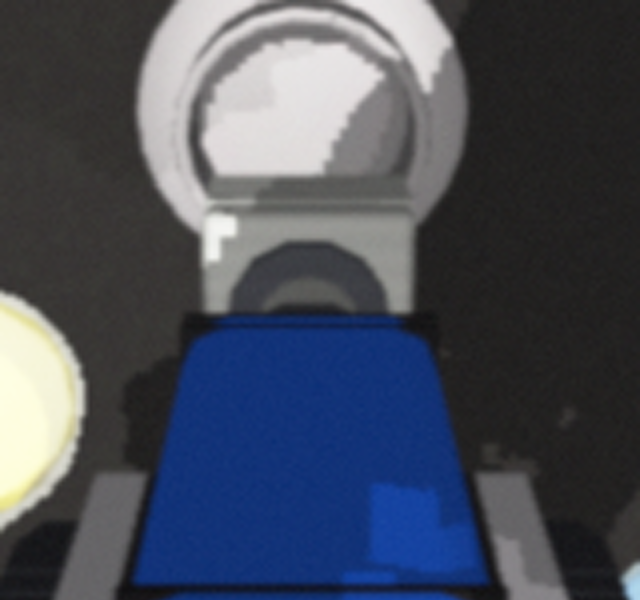

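```bash
cat > plan.py <<'E'
from headfit import *
# goal: mouth point (tool coords MT) at world point; orientation goal
MT=np.array([2.5,-0.3,103.6]); AX=np.array([0,0,1.0])
CY=np.radians(47.33)
def goalR(th):
    # th: head angle about u from clamp xs; pick branch nearest to heading ~183
    xs,yv,u=frame(CY); best=None
    for k in range(4):
        t=th+k*np.pi/2; a=np.cos(t)*xs+np.sin(t)*yv
        if best is None or a[0]<best[0]: best=a
    x=best; z=-u; y=np.cross(z,x); return R.from_matrix(np.c_[x,y,z])
def rows(tp,tr,n):
    p,r=tool(); rv=(r.inv()*tr).as_rotvec(); out=[]
    for i in range(n):
        ri=r*R.from_rotvec(rv*i/n); pi=(tp-p)/n
        out.append((np.degrees(rv/n)/10, ri.inv().apply(pi)/50))
    for a,b in out: print("dr",a.round(3).tolist(),"dp",b.round(3).tolist())
    print("total dist",np.linalg.norm(tp-p).round(1),"rot deg",np.degrees(np.linalg.norm(rv)).round(2))
E
python3 - <<'E'
from plan import *
th=np.radians(47.85); Rg=goalR(th); print(Rg.as_matrix().round(3))
xs,yv,u=frame(CY); foot=np.array([482.1,347.4,85.5])
tp=foot+u*(17+45)-Rg.apply(MT)+Rg.apply([-25,0,0]); print(tp)
rows(tp,Rg,10)
E
```

```text
[[-0.966 -0.118  0.232]
 [-0.057  0.966  0.251]
 [-0.254  0.23  -0.94 ]]
[470.23083831 307.62403248 248.15514258]
dr [-0.133, -0.15, 0.002] dp [-0.102, 0.712, 0.057]
dr [-0.133, -0.15, 0.002] dp [-0.1, 0.711, 0.076]
dr [-0.133, -0.15, 0.002] dp [-0.097, 0.709, 0.095]
dr [-0.133, -0.15, 0.002] dp [-0.094, 0.707, 0.114]
dr [-0.133, -0.15, 0.002] dp [-0.091, 0.704, 0.133]
dr [-0.133, -0.15, 0.002] dp [-0.087, 0.7, 0.151]
dr [-0.133, -0.15, 0.002] dp [-0.082, 0.697, 0.17]
dr [-0.133, -0.15, 0.002] dp [-0.077, 0.693, 0.188]
dr [-0.133, -0.15, 0.002] dp [-0.072, 0.688, 0.206]
dr [-0.133, -0.15, 0.002] dp [-0.066, 0.683, 0.224]
total dist 360.9 rot deg 20.08
```

Emit:
servo_tool(motion=[{"dr": [-0.13,-0.15,0],"delta_pos": [-0.08,0.7,0.05],"hand": 0},{"dr": [-0.13,-0.15,0],"delta_pos": [-0.09,0.71,0.07],"hand": 0},{"dr": [-0.13,-0.15,0],"delta_pos": [-0.09,0.71,0.09],"hand": 0},{"dr": [-0.13,-0.15,0],"delta_pos": [-0.09,0.71,0.11],"hand": 0},{"dr": [-0.13,-0.15,0],"delta_pos": [-0.09,0.7,0.13],"hand": 0},{"dr": [-0.13,-0.15,0],"delta_pos": [-0.09,0.7,0.15],"hand": 0},{"dr": [-0.13,-0.15,0],"delta_pos": [-0.08,0.7,0.17],"hand": 0},{"dr": [-0.13,-0.15,0],"delta_pos": [-0.08,0.69,0.18],"hand": 0},{"dr": [-0.13,-0.15,0],"delta_pos": [-0.07,0.68,0.2],"hand": 0},{"dr": [-0.13,-0.15,0],"delta_pos": [-0.07,0.5,0.15],"hand": 0},{"dr": [0,0,0],"delta_pos": [0,0,0],"hand": 0},{"dr": [0,0,0],"delta_pos": [0,0,0],"hand": 0}])

```text
time_s: 9.0
eef_pos: [459.0, 305.7, 225.7]
ee_rot: [0.106, -0.042, 0.986, 0.122]
force: [-0.1, 0.4, -2.0]
grip_width: 0.345
```

```bash
python3 st.py; python3 - <<'E'
from plan import *
th=np.radians(47.85); Rg=goalR(th)
xs,yv,u=frame(CY); foot=np.array([482.1,347.4,85.5])
tp=foot+u*(17+45)-Rg.apply(MT)+Rg.apply([-25,0,0]); print(tp)
rows(tp,Rg,2)
p,d=capture("wrist"); cv2.imwrite("pics/w4.png",p[:,:,::-1])
E
```

```text
t 9.0 tcp [458.96 305.72 225.7 ] x [-0.9741 -0.0573 -0.2187] y [-0.1089  0.9666  0.2319] z [ 0.1981  0.2497 -0.9478] q [ 0.287  0.219  1.672  0.221  0.994 -1.466] F [-0.1  0.4 -2. ] M [-0.3   0.17 -0.05] w 0.345
[470.23083831 307.62403248 248.15514258]
dr [0.001, -0.1, -0.026] dp [-0.16, 0.058, -0.186]
dr [0.001, -0.1, -0.026] dp [-0.163, 0.057, -0.183]
total dist 25.2 rot deg 2.06
```

View pics/w4.png

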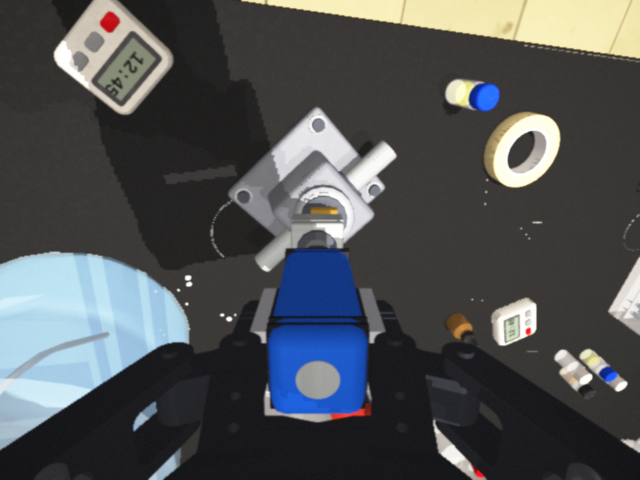

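Head just peeks past the socket. Complete the offset so it is fully visible.

Emit:
servo_tool(motion=[{"dr": [0,-0.1,-0.03],"delta_pos": [-0.2,0.06,-0.18],"hand": 0},{"dr": [0,-0.1,-0.03],"delta_pos": [-0.2,0.06,-0.18],"hand": 0},{"dr": [0,0,0],"delta_pos": [0,0,0],"hand": 0},{"dr": [0,0,0],"delta_pos": [0,0,0],"hand": 0}])

```text
time_s: 9.55
eef_pos: [476.0, 306.7, 251.0]
ee_rot: [0.125, -0.044, 0.984, 0.122]
force: [0.2, -0.4, -2.3]
grip_width: 0.341
```

```bash
python3 st.py; cat > look.py <<'E'
from plan import *
import sys
k=sys.argv[1]; nx=float(sys.argv[2]); up=float(sys.argv[3]); n=int(sys.argv[4])
c=get_calibration("wrist"); t,r=tool()
p,d=capture("wrist"); cv2.imwrite(f"pics/{k}.png",p[:,:,::-1]); np.save(f"pics/{k}d.npy",d); np.savez(f"pics/{k}c.npz",K=c["camera_matrix"],T=c["T"])
xs,yv,u=frame(CY)
f0=np.array([482.1,347.4,85.5]); q=proj("",f0+u*10,c)[0].astype(int)
box=[q[0]-45,q[1]-45,q[0]+45,q[1]+45]
m=brass(p,box); B=bp("",d,m,c); hs=np.percentile(B@u,[50,75,90,95]); print("brass n",m.sum(),"along u",hs.round(1))
C=np.median(B,0); top=hs[1]
base=C+u*(top-17-C@u)
b,f=fit(p,c,base,CY,box,6); print("iou",b.fun,"foot",f.round(2),"th",np.degrees(b.x[2])%90)
v=r.inv().apply(f+17*u-t); print("head top in tool",v.round(2),"mouth",MT)
Rg=goalR(b.x[2]); tp=f+u*(17+up)-Rg.apply(MT)+Rg.apply([nx,0,0])
pts,*_=head_pts(f,CY,b.x[2]); im=p[:,:,::-1].copy()
for a in range(12):
    i=a//4*4; 
    P1,P2=proj("",pts[[a,i+(a+1)%4]],c); im=cv2.resize(im,None,fx=1,fy=1); cv2.line(im,tuple(np.round(P1*16+8).astype(int)),tuple(np.round(P2*16+8).astype(int)),(0,0,255) if i<8 else (0,255,0),1,shift=4)
y0=max(q[1]-70,0); cv2.imwrite(f"pics/{k}z.png",cv2.resize(im[y0:y0+140,q[0]-90:q[0]+90],None,fx=4,fy=4,interpolation=cv2.INTER_CUBIC))
rows(tp,Rg,n); np.savez("goal.npz",f=f,th=b.x[2])
E
python3 look.py w5 0 10 1
```

```text
t 9.55 tcp [475.97 306.75 250.96] x [-0.9646 -0.0562 -0.2576] y [-0.1175  0.9663  0.229 ] z [ 0.236   0.2511 -0.9387] q [ 0.284  0.213  1.617  0.207  1.015 -1.46 ] F [ 0.2 -0.4 -2.3] M [-0.19  0.18  0.01] w 0.341
brass n 704 along u [-101.9 -101.2 -100.7 -100.5]
iou -0.9698031873203866 foot [483.69 346.69  86.3 ] th 48.013958201780056
head top in tool [ 3.2650e+01 -2.0000e-02  1.4943e+02] mouth [  2.5  -0.3 103.6]
dr [-0.003, 0.026, -0.017] dp [0.595, 0.004, 0.717]
total dist 46.6 rot deg 0.31
```

View pics/w5z.png

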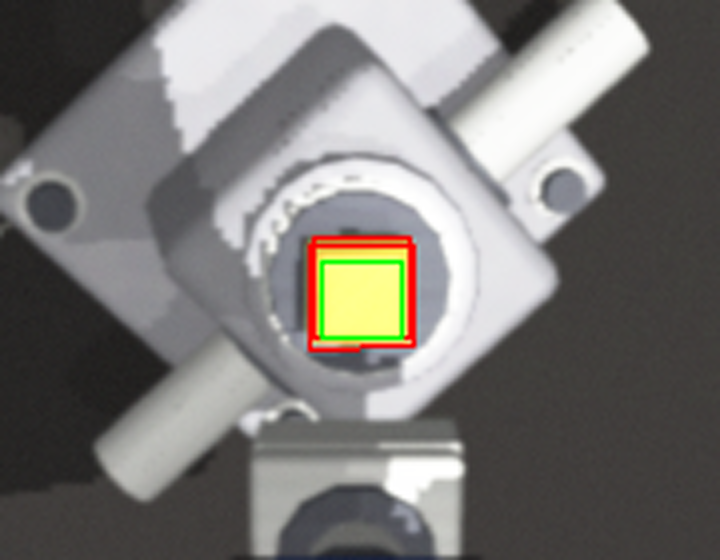

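```bash
cat > sock.py <<'E'
from h import *
import sys
k=sys.argv[1]; d=np.load(f"pics/{k}d.npy"); c=dict(np.load(f"pics/{k}c.npz")); c={"camera_matrix":c["K"],"T":c["T"]}
t,r=tool()
m=np.zeros(d.shape,bool); m[195:345,250:385]=1
S=r.inv().apply(bp("",d,m,c)-t)
S=S[(abs(S[:,0])<25)&(abs(S[:,1])<20)]
for lo,hi in [(-40,-28),(-28,-16),(-16,0),(0,12),(12,24),(80,86),(86,92),(92,98),(98,104)]:
    q=S[(S[:,2]>=lo)&(S[:,2]<hi)&(S[:,0]>14.5)]
    if len(q)>5: print(lo,len(q),"y",np.percentile(q[:,1],[2,98]).round(1),"x",np.percentile(q[:,0],[50,90]).round(2))
q=S[(S[:,0]>9)&(S[:,0]<15)&(S[:,2]>65)&(S[:,2]<90)]; print("sock top z",np.median(q[:,2]),"max z",S[(S[:,0]>17)&(S[:,2]<112)][:,2].max())
E
python3 sock.py w5
```

```text
-40 1539 y [-13.9  13.4] x [16.79 17.2 ]
-28 1154 y [-13.5  12.8] x [16.84 17.22]
-16 1157 y [-13.6  12.8] x [16.93 17.32]
0 662 y [-13.5  12.7] x [17.09 17.42]
12 531 y [-13.7  12.6] x [17.16 17.49]
80 109 y [-16.3  14.1] x [18.72 19.01]
86 120 y [-15.7  14.9] x [18.81 19.03]
92 110 y [-15.8  14.3] x [18.9  19.12]
98 67 y [-16.  15.] x [18.88 19.1 ]
sock top z 74.78302074590354 max z 102.24055954263365
```

```bash
sed -i 's/^MT=.*/MT=np.array([2.9,-0.5,103.3])/' plan.py; cat > go.py <<'E'
from plan import *
import sys
g=np.load("goal.npz"); f=g["f"]; th=float(g["th"]); xs,yv,u=frame(CY)
up=float(sys.argv[1]); n=int(sys.argv[2]); dx=float(sys.argv[3]) if len(sys.argv)>3 else 0; dy=float(sys.argv[4]) if len(sys.argv)>4 else 0
Rg=goalR(th); tp=f+u*(17+up)-Rg.apply(MT)+Rg.apply([dx,dy,0])
s=ctrl.sense(); print("t",s["time_s"],"F",s["force"].round(1),"Ftool",tool()[1].inv().apply(s["force"]).round(1),"M",s["wrist_torque"].round(2),"q6",s["joints"][5].round(3))
p,r=tool(); print("mouth above head top:",((p+r.apply(MT))-(f+17*u))@u, "lat(tool)",Rg.inv().apply((p+r.apply(MT))-(f+17*u))[:2].round(2))
rows(tp,Rg,n)
E
python3 go.py 8 2
```

```text
t 9.6 F [ 0.3  0.8 -2.7] Ftool [0.4 0.1 2.8] M [-0.23  0.26 -0.01] q6 -1.46
mouth above head top: 46.28875794467601 lat(tool) [-29.65  -0.5 ]
dr [-0.002, 0.013, -0.008] dp [0.294, 0.004, 0.382]
dr [-0.002, 0.013, -0.008] dp [0.293, 0.004, 0.382]
total dist 48.2 rot deg 0.31
```

Emit:
servo_tool(motion=[{"dr": [0,0.01,-0.01],"delta_pos": [0.3,0,0.38],"hand": 0},{"dr": [0,0.01,-0.01],"delta_pos": [0.3,0,0.36],"hand": 0},{"dr": [0,0,0],"delta_pos": [0,0,0],"hand": 0},{"dr": [0,0,0],"delta_pos": [0,0,0],"hand": 0}])

```text
time_s: 10.1
eef_pos: [455.7, 314.4, 208.1]
ee_rot: [0.124, -0.046, 0.984, 0.122]
force: [1.1, -0.4, -1.6]
grip_width: 0.344
```

```bash
python3 go.py 3 1
```

```text
t 10.1 F [ 1.1 -0.4 -1.6] Ftool [-0.7 -0.9  1.6] M [-0.2   0.22  0.01] q6 -1.46
mouth above head top: 8.807603137870586 lat(tool) [ 0.75 -0.5 ]
dr [-0.003, 0.01, 0.003] dp [-0.018, 0.009, 0.116]
total dist 5.9 rot deg 0.1
```

Emit:
servo_tool(motion=[{"dr": [0,0.01,0],"delta_pos": [-0.02,0.01,0.1],"hand": 0},{"dr": [0,0,0],"delta_pos": [0,0,0],"hand": 0}])

```text
time_s: 10.35
eef_pos: [458.9, 316.2, 204.8]
ee_rot: [0.125, -0.046, 0.984, 0.122]
force: [-0.4, 0.0, -2.3]
grip_width: 0.338
```

```bash
python3 go.py 0 1; python3 - <<'E'
from h import *
for n in ["side","scene","wrist"]:
    p,d=capture(n); q=proj(n,[480,345,110])[0].astype(int); print(q)
    x,y=max(q[0]-45,0),max(q[1]-45,0); cv2.imwrite(f"pics/{n}6.png",cv2.resize(p[y:y+90,x:x+90],None,fx=6,fy=6,interpolation=cv2.INTER_CUBIC)[:,:,::-1])
E
```

```text
t 10.35 F [-0.4  0.  -2.3] Ftool [ 1.  -0.4  2.1] M [-0.25  0.2  -0.01] q6 -1.46
mouth above head top: 4.433066374006795 lat(tool) [-1.63  0.17]
dr [-0.001, 0.011, 0.002] dp [0.029, -0.004, 0.089]
total dist 4.7 rot deg 0.12
[290 290]
[208 210]
[322 238]
```

View pics/side6.png

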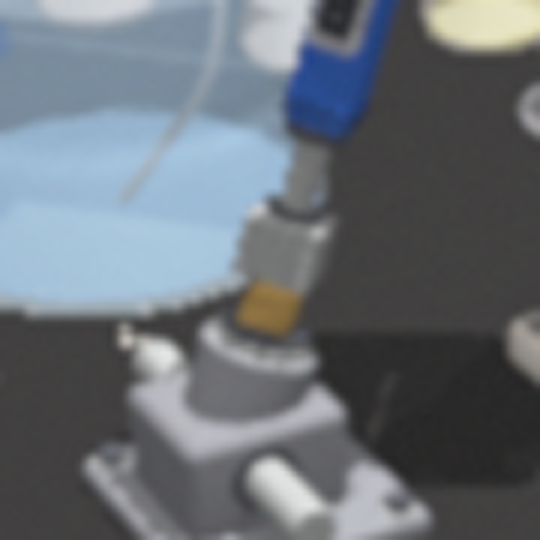

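View pics/wrist6.png

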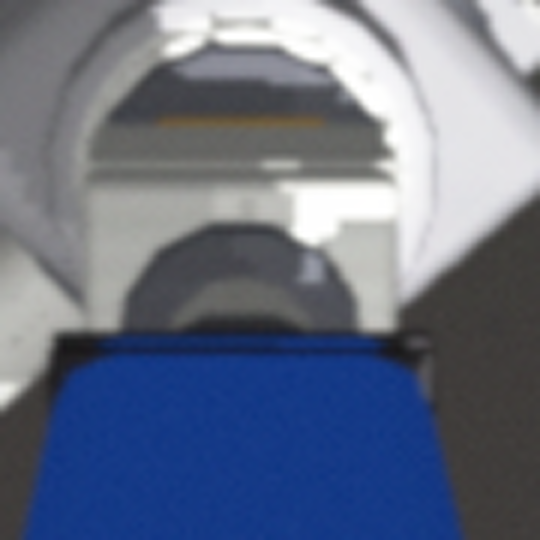

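View pics/scene6.png

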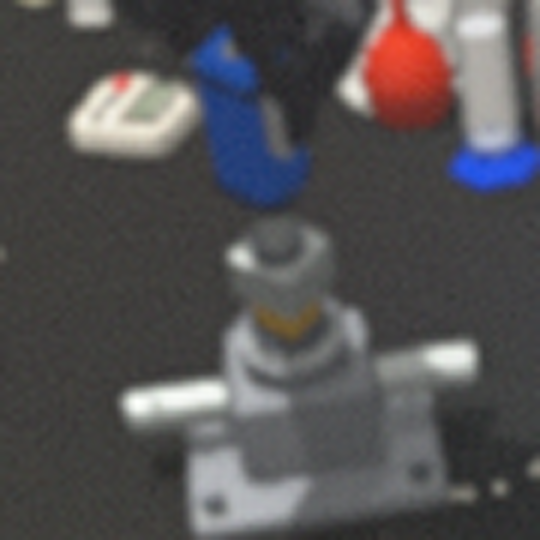

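Emit:
servo_tool(motion=[{"dr": [0,0.01,0],"delta_pos": [0.03,0,0.02],"hand": 0},{"dr": [0,0,0],"delta_pos": [0,0,0],"hand": 0},{"dr": [0,0,0],"delta_pos": [0,0,0],"hand": 0}])

```text
time_s: 10.88
eef_pos: [457.4, 316.4, 203.7]
ee_rot: [0.124, -0.046, 0.984, 0.122]
force: [0.2, 0.9, -3.1]
grip_width: 0.34
```

```bash
python3 go.py -2 1
```

```text
t 10.875 F [ 0.2  0.9 -3.1] Ftool [0.5 0.1 3.2] M [-0.2   0.17  0.03] q6 -1.46
mouth above head top: 3.7452696609071836 lat(tool) [0.22 0.25]
dr [0.0, 0.003, 0.003] dp [-0.005, -0.005, 0.115]
total dist 5.8 rot deg 0.04
```

Emit:
servo_tool(motion=[{"dr": [0,0,0],"delta_pos": [0,0,0.06],"hand": 0},{"dr": [0,0,0],"delta_pos": [0,0,0.06],"hand": 0},{"dr": [0,0,0],"delta_pos": [0,0,0],"hand": 0}])

```text
time_s: 11.25
eef_pos: [458.8, 318.0, 197.6]
ee_rot: [0.124, -0.046, 0.984, 0.122]
force: [-0.1, 1.1, -1.9]
grip_width: 0.343
```

```bash
python3 go.py -6 1
```

```text
t 11.25 F [-0.1  1.1 -1.9] Ftool [0.6 0.6 2.1] M [-0.24  0.18  0.02] q6 -1.461
mouth above head top: -2.769591557853206 lat(tool) [0.32 0.22]
dr [-0.0, 0.002, 0.003] dp [-0.007, -0.005, 0.065]
total dist 3.3 rot deg 0.04
```

Emit:
servo_tool(motion=[{"dr": [0,0,0],"delta_pos": [-0.01,0,0.06],"hand": 0},{"dr": [0,0,0],"delta_pos": [0,0,0.06],"hand": 0},{"dr": [0,0,0],"delta_pos": [0,0,0],"hand": 0}])

```text
time_s: 11.62
eef_pos: [460.8, 319.7, 191.5]
ee_rot: [0.124, -0.046, 0.984, 0.122]
force: [-0.7, 0.5, -2.2]
grip_width: 0.342
```

```bash
python3 go.py -14 1
```

```text
t 11.625 F [-0.7  0.5 -2.2] Ftool [1.2 0.1 2.1] M [-0.22  0.19  0.03] q6 -1.463
mouth above head top: -9.305725404031524 lat(tool) [-0.17  0.22]
dr [-0.0, 0.001, 0.003] dp [0.003, -0.004, 0.094]
total dist 4.7 rot deg 0.03
```

Sliding on freely at 9 mm engagement. Continue to the flange.

Emit:
servo_tool(motion=[{"dr": [0,0,0],"delta_pos": [0,0,0.06],"hand": 0},{"dr": [0,0,0],"delta_pos": [0,0,0.05],"hand": 0},{"dr": [0,0,0],"delta_pos": [0,0,0],"hand": 0}])

```text
time_s: 12.0
eef_pos: [462.2, 321.1, 186.0]
ee_rot: [0.124, -0.046, 0.984, 0.122]
force: [0.4, 0.0, -1.9]
grip_width: 0.341
```

```bash
python3 go.py -17 1
```

```text
t 12.0 F [ 0.4  0.  -1.9] Ftool [ 0.1 -0.5  1.8] M [-0.23  0.2   0.01] q6 -1.464
mouth above head top: -15.195526777387407 lat(tool) [-0.21  0.18]
dr [-0.0, 0.001, 0.003] dp [0.004, -0.004, 0.036]
total dist 1.8 rot deg 0.03
```

Emit:
servo_tool(motion=[{"dr": [0,0,0],"delta_pos": [0,0,0.03],"hand": 0},{"dr": [0,0,0],"delta_pos": [0,0,0.02],"hand": 0},{"dr": [0,0,0],"delta_pos": [0,0,0],"hand": 0}])

```text
time_s: 12.38
eef_pos: [462.9, 321.7, 184.0]
ee_rot: [0.124, -0.046, 0.984, 0.122]
force: [-0.9, -1.0, -0.2]
grip_width: 0.342
```

```bash
python3 go.py -17 1;  python3 - <<'E'
from h import *
for n in ["side","wrist"]:
    p,d=capture(n); q=proj(n,[480,345,110])[0].astype(int)
    x,y=max(q[0]-45,0),max(q[1]-45,0); cv2.imwrite(f"pics/{n}7.png",cv2.resize(p[y:y+90,x:x+90],None,fx=6,fy=6,interpolation=cv2.INTER_CUBIC)[:,:,::-1])
E
```

```text
t 12.375 F [-0.9 -1.  -0.2] Ftool [ 0.9 -0.9 -0.3] M [-0.39  0.38 -0.  ] q6 -1.464
mouth above head top: -17.361084379151542 lat(tool) [-0.38  0.25]
dr [-0.0, 0.003, 0.005] dp [0.007, -0.005, -0.007]
total dist 0.6 rot deg 0.06
```

View pics/side7.png

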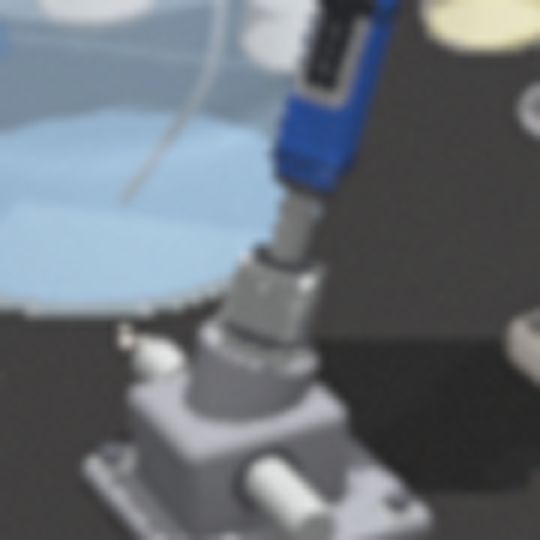

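View pics/wrist7.png

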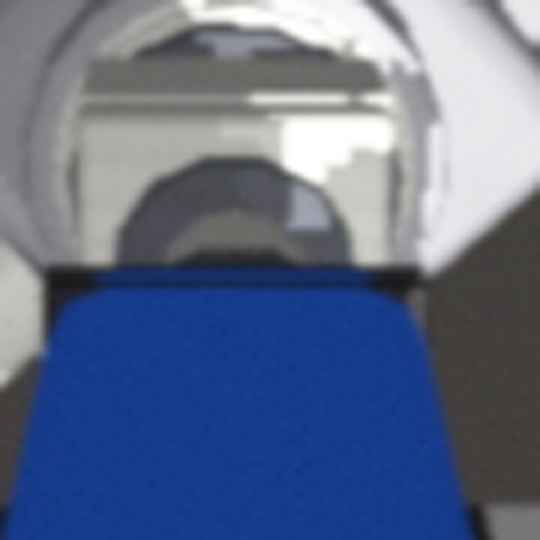

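Emit:
servo_tool(motion=[{"dr": [0,0,0.5],"delta_pos": [0,-0.005,0.002],"hand": 0},{"dr": [0,0,0.5],"delta_pos": [0,-0.005,0.002],"hand": 0},{"dr": [0,0,0.5],"delta_pos": [0,-0.005,0.002],"hand": 0},{"dr": [0,0,0.5],"delta_pos": [0,-0.005,0.002],"hand": 0},{"dr": [0,0,0],"delta_pos": [0,0,0],"hand": 0}], squeeze=90)

```text
time_s: 13.1
eef_pos: [462.5, 321.1, 183.5]
ee_rot: [0.1, 0.129, 0.976, 0.142]
force: [-1.1, -0.9, -0.9]
grip_width: 0.339
```

```bash
cat > tn.py <<'E'
from plan import *
g=np.load("goal.npz"); f=g["f"]; th=float(g["th"]); xs,yv,u=frame(CY)
s=ctrl.sense(); p,r=tool(); R0=goalR(th)
z=r.apply([0,0,1]); 
x=r.apply([1,0,0]); e1=R0.apply([1,0,0]); e2=R0.apply([0,1,0])
a=np.degrees(np.arctan2(x@e2,x@e1))
M=np.array(s["wrist_torque"]); F=np.array(s["force"])
print("t",s["time_s"],"turn",a.round(2),"q6",s["joints"][5].round(3),"Ftool",r.inv().apply(F).round(1),"Mtool",r.inv().apply(M).round(2),"w",round(s["grip_width"],3))
m=p+r.apply(MT); print("mouth above foot",(m-f)@u,"lat in R0",R0.inv().apply(m-f)[:2].round(2),"lat cur tool",r.inv().apply(m-f)[:2].round(2))
ca=np.cross(z,-u); print("tilt fix dr (10deg units)",(np.degrees(r.inv().apply(ca))/10).round(3))
# TCP-axis lateral in R0 at head level
m0=p+r.apply([0,0,MT[2]]); print("tcp axis lat R0",R0.inv().apply(m0-f)[:2].round(2))
E
python3 tn.py
```

```text
t 13.1 turn 20.44 q6 -1.109 Ftool [ 0.9 -1.4  0.4] Mtool [ 0.41  0.2  -0.04] w 0.339
mouth above foot -0.5978665361410086 lat in R0 [0.19 0.69] lat cur tool [0.42 0.59]
tilt fix dr (10deg units) [ 0.002 -0.     0.   ]
tcp axis lat R0 [-2.71  0.15]
```

Emit:
servo_tool(motion=[{"dr": [0,0,0.5],"delta_pos": [-0.008,-0.012,0.002],"hand": 0},{"dr": [0,0,0.5],"delta_pos": [-0.001,-0.005,0.002],"hand": 0},{"dr": [0,0,0.5],"delta_pos": [-0.001,-0.006,0.002],"hand": 0},{"dr": [0,0,0.5],"delta_pos": [-0.001,-0.006,0.002],"hand": 0}])

```text
time_s: 13.6
eef_pos: [462.5, 320.5, 182.9]
ee_rot: [0.073, 0.297, 0.939, 0.158]
force: [-0.5, -0.1, -0.4]
grip_width: 0.339
```

```bash
python3 tn.py
```

```text
t 13.6 turn 40.51 q6 -0.763 Ftool [ 0.4 -0.5  0.2] Mtool [ 0.23  0.15 -0.18] w 0.339
mouth above foot -1.0191206596577438 lat in R0 [-0.01  0.97] lat cur tool [0.62 0.74]
tilt fix dr (10deg units) [ 0.008 -0.005 -0.   ]
tcp axis lat R0 [-2.53 -0.54]
```

Emit:
servo_tool(motion=[{"dr": [0,0,0.5],"delta_pos": [-0.008,-0.012,0.002],"hand": 0},{"dr": [0,0,0.5],"delta_pos": [-0.001,-0.007,0.002],"hand": 0},{"dr": [0,0,0.5],"delta_pos": [-0.001,-0.006,0.002],"hand": 0},{"dr": [0,0,0.5],"delta_pos": [-0.001,-0.006,0.002],"hand": 0}])

```text
time_s: 14.1
eef_pos: [462.1, 319.9, 182.1]
ee_rot: [0.045, 0.457, 0.872, 0.169]
force: [-0.7, 1.7, -1.9]
grip_width: 0.338
```

```bash
python3 tn.py
```

```text
t 14.1 turn 60.64 q6 -0.415 Ftool [ 1.6 -0.3  2.1] Mtool [ 0.33  0.03 -0.2 ] w 0.338
mouth above foot -1.4908875097723582 lat in R0 [-0.21  1.22] lat cur tool [0.95 0.78]
tilt fix dr (10deg units) [ 0.014 -0.011 -0.   ]
tcp axis lat R0 [-2.07 -1.07]
```

Emit:
servo_tool(motion=[{"dr": [0.01,-0.01,0.5],"delta_pos": [-0.012,-0.012,0.002],"hand": 0},{"dr": [0,0,0.5],"delta_pos": [-0.005,-0.008,0.002],"hand": 0},{"dr": [0,0,0.5],"delta_pos": [-0.002,-0.006,0.002],"hand": 0},{"dr": [0,0,0.5],"delta_pos": [-0.002,-0.006,0.002],"hand": 0}])

```text
time_s: 14.6
eef_pos: [461.7, 319.6, 181.5]
ee_rot: [0.015, 0.602, 0.779, 0.175]
force: [0.1, -0.1, -1.5]
grip_width: 0.339
```

```bash
python3 tn.py
```

```text
t 14.6 turn 80.79 q6 -0.065 Ftool [-0.4 -0.4  1.4] Mtool [ 0.29 -0.08 -0.25] w 0.339
mouth above foot -1.9329653776667766 lat in R0 [-0.57  1.38] lat cur tool [1.26 0.78]
tilt fix dr (10deg units) [ 0.014 -0.015 -0.   ]
tcp axis lat R0 [-1.53 -1.4 ]
```

Emit:
servo_tool(motion=[{"dr": [0.01,-0.01,0.5],"delta_pos": [-0.006,-0.007,0.002],"hand": 0},{"dr": [0,0,0.5],"delta_pos": [-0.002,-0.006,0.002],"hand": 0},{"dr": [0,0,0.5],"delta_pos": [-0.002,-0.006,0.002],"hand": 0},{"dr": [0,0,0.5],"delta_pos": [-0.002,-0.006,0.002],"hand": 0},{"dr": [0,0,0.5],"delta_pos": [-0.002,-0.006,0.002],"hand": 0},{"dr": [0,0,0.5],"delta_pos": [-0.002,-0.006,0.002],"hand": 0}])

```text
time_s: 15.35
eef_pos: [460.8, 319.7, 180.6]
ee_rot: [-0.031, 0.784, 0.595, 0.173]
force: [-0.3, 0.1, -0.8]
grip_width: 0.342
```

```bash
python3 tn.py
```

```text
t 15.35 turn 110.96 q6 0.464 Ftool [-0.2 -0.5  0.7] Mtool [ 0.13 -0.31 -0.18] w 0.342
mouth above foot -2.568908295682146 lat in R0 [-1.19  1.39] lat cur tool [1.72 0.61]
tilt fix dr (10deg units) [ 0.013 -0.018  0.   ]
tcp axis lat R0 [-0.62 -1.5 ]
```

Emit:
servo_tool(motion=[{"dr": [0.01,-0.01,0.5],"delta_pos": [-0.005,-0.006,0.002],"hand": 0},{"dr": [0,0,0.4],"delta_pos": [-0.002,-0.005,0.002],"hand": 0},{"dr": [0,0,0.4],"delta_pos": [-0.002,-0.005,0.002],"hand": 0},{"dr": [0,0,0.4],"delta_pos": [-0.002,-0.005,0.002],"hand": 0}])

```text
time_s: 15.85
eef_pos: [460.4, 320.0, 180.2]
ee_rot: [-0.056, 0.864, 0.472, 0.166]
force: [-0.8, 0.1, -0.9]
grip_width: 0.337
```

```bash
python3 tn.py
```

```text
t 15.85 turn 127.98 q6 0.762 Ftool [-0.6 -0.8  0.7] Mtool [-0.01 -0.46 -0.16] w 0.337
mouth above foot -2.980258859847952 lat in R0 [-1.49  1.27] lat cur tool [1.91 0.39]
tilt fix dr (10deg units) [ 0.008 -0.016  0.   ]
tcp axis lat R0 [-0.1  -1.33]
```

Emit:
servo_tool(motion=[{"dr": [0.01,-0.01,0.4],"delta_pos": [-0.005,-0.005,0.002],"hand": 0},{"dr": [0,0,0.4],"delta_pos": [-0.002,-0.005,0.002],"hand": 0},{"dr": [0,0,0.4],"delta_pos": [-0.002,-0.005,0.002],"hand": 0}])

```text
time_s: 16.23
eef_pos: [460.2, 320.3, 180.0]
ee_rot: [-0.072, 0.908, 0.38, 0.159]
force: [-0.6, -0.2, 0.8]
grip_width: 0.34
```

```bash
python3 tn.py
```

```text
t 16.225 turn 139.91 q6 0.972 Ftool [-0.3 -0.3 -1. ] Mtool [-0.02 -0.46 -0.89] w 0.34
mouth above foot -3.183807152359674 lat in R0 [-1.67  1.06] lat cur tool [1.95 0.27]
tilt fix dr (10deg units) [ 0.004 -0.013  0.   ]
tcp axis lat R0 [ 0.22 -1.19]
```

Emit:
servo_tool(motion=[{"dr": [0,0,0.15],"delta_pos": [0,0,0],"hand": 0},{"dr": [0,0,0.15],"delta_pos": [0,0,0],"hand": 0}])

```text
time_s: 16.48
eef_pos: [460.1, 320.3, 180.0]
ee_rot: [-0.076, 0.917, 0.359, 0.157]
force: [-0.7, -0.2, -0.5]
grip_width: 0.339
```

```bash
python3 tn.py
```

```text
t 16.475 turn 142.62 q6 1.021 Ftool [-0.8 -0.4  0.3] Mtool [ 0.11 -0.39 -1.44] w 0.339
mouth above foot -3.1841586417485077 lat in R0 [-1.68  0.93] lat cur tool [1.89 0.28]
tilt fix dr (10deg units) [ 0.008 -0.01   0.   ]
tcp axis lat R0 [ 0.32 -1.23]
```

Emit:
servo_tool(motion=[{"dr": [0,0,0.15],"delta_pos": [0,0,0],"hand": 0},{"dr": [0,0,0.2],"delta_pos": [0,0,0],"hand": 0}])

```text
time_s: 16.73
eef_pos: [460.0, 320.3, 179.9]
ee_rot: [-0.08, 0.927, 0.331, 0.155]
force: [-0.5, 0.5, -1.1]
grip_width: 0.344
```

```bash
python3 tn.py
```

```text
t 16.725 turn 146.01 q6 1.082 Ftool [-0.5 -0.6  1.1] Mtool [ 0.22 -0.31 -2.34] w 0.344
mouth above foot -3.182886613339524 lat in R0 [-1.69  0.77] lat cur tool [1.83 0.29]
tilt fix dr (10deg units) [ 0.011 -0.007  0.   ]
tcp axis lat R0 [ 0.44 -1.26]
```

Emit:
servo_tool(motion=[{"dr": [0,0,-0.35],"delta_pos": [0,0,0],"hand": 0},{"dr": [0,0,-0.35],"delta_pos": [0,0,0],"hand": 0},{"dr": [0,0,0],"delta_pos": [0,0,0],"hand": 0}])

```text
time_s: 17.1
eef_pos: [460.2, 320.3, 180.0]
ee_rot: [-0.071, 0.906, 0.385, 0.159]
force: [-1.0, -0.7, 0.6]
grip_width: 0.342
```

```bash
python3 tn.py
```

```text
t 17.1 turn 139.34 q6 0.963 Ftool [-0.9 -0.2 -1. ] Mtool [ 0.07 -0.53 -0.42] w 0.342
mouth above foot -3.181004032731534 lat in R0 [-1.74  1.1 ] lat cur tool [2.03 0.3 ]
tilt fix dr (10deg units) [ 0.008 -0.012  0.   ]
tcp axis lat R0 [ 0.13 -1.17]
```

Emit:
servo_tool(motion=[{"dr": [0,0,-0.2],"delta_pos": [0,0,0],"hand": 0},{"dr": [0,0,0],"delta_pos": [0,0,0],"hand": 0},{"dr": [0,0,0],"delta_pos": [0,0,-0.06],"hand": 0},{"dr": [0,0,0],"delta_pos": [0,0,0],"hand": 0}])

```text
time_s: 17.6
eef_pos: [459.7, 319.5, 182.3]
ee_rot: [-0.069, 0.9, 0.398, 0.16]
force: [-1.3, -0.5, 0.1]
grip_width: 0.338
```

```bash
python3 tn.py
```

```text
t 17.6 turn 137.61 q6 0.932 Ftool [-1.2 -0.6 -0.5] Mtool [ 0.1  -0.31 -0.14] w 0.338
mouth above foot -0.6862360000462746 lat in R0 [-1.6   1.06] lat cur tool [1.89 0.29]
tilt fix dr (10deg units) [ 0.004 -0.013  0.   ]
tcp axis lat R0 [ 0.21 -1.26]
```

Torque is gone and the socket slides freely; lift off along the axis in steps.

Emit:
servo_tool(motion=[{"dr": [0,0,0],"delta_pos": [0,0,-0.1],"hand": 0},{"dr": [0,0,0],"delta_pos": [0,0,-0.1],"hand": 0},{"dr": [0,0,0],"delta_pos": [0,0,-0.1],"hand": 0},{"dr": [0,0,0],"delta_pos": [0,0,-0.15],"hand": 0},{"dr": [0,0,0],"delta_pos": [0,0,-0.5],"hand": 0},{"dr": [0,0,0],"delta_pos": [0,0,-0.8],"hand": 0},{"dr": [0,0,0],"delta_pos": [0,0,0],"hand": 0}])

```text
time_s: 18.48
eef_pos: [438.1, 296.4, 269.9]
ee_rot: [-0.069, 0.9, 0.398, 0.161]
force: [-0.4, 0.0, -2.0]
grip_width: 0.341
```

```bash
python3 tn.py; python3 st.py; python3 - <<'E'
from h import *
for n in ["side","wrist","scene"]:
    p,d=capture(n); np.save(f"pics/{n}8d.npy",d); cv2.imwrite(f"pics/{n}8f.png",p[:,:,::-1])
    if n!="wrist":
        q=proj(n,[480,345,90])[0].astype(int); x,y=max(q[0]-45,0),max(q[1]-45,0); cv2.imwrite(f"pics/{n}8.png",cv2.resize(p[y:y+90,x:x+90],None,fx=6,fy=6,interpolation=cv2.INTER_CUBIC)[:,:,::-1])
    else:
        c=get_calibration(n); np.savez("pics/wrist8fc.npz",K=c["camera_matrix"],T=c["T"])
E
cp pics/wrist8d.npy pics/wrist8fd.npy; python3 sock.py wrist8f
```

```text
t 18.475 turn 137.64 q6 0.946 Ftool [-1.  -0.3  1.8] Mtool [-0.   -0.29 -0.01] w 0.341
mouth above foot 92.40833501069295 lat in R0 [-1.87  1.4 ] lat cur tool [2.71 0.36]
tilt fix dr (10deg units) [ 0.009 -0.024  0.   ]
tcp axis lat R0 [-0.06 -0.92]
t 18.475 tcp [438.11 296.4  269.85] x [0.6312 0.6943 0.3459] y [ 0.739  -0.6737  0.0036] z [ 0.2356  0.2533 -0.9383] q [0.285 0.113 1.686 0.206 1.045 0.946] F [-0.4  0.  -2. ] M [-0.22  0.19  0.01] w 0.341
-40 1462 y [-13.3  13.3] x [15.54 15.95]
-28 1045 y [-12.3  12.1] x [15.6  15.99]
-16 1080 y [-12.5  12.3] x [15.66 16.  ]
0 620 y [-12.7  12.3] x [15.74 16.06]
12 495 y [-12.8  12.3] x [15.81 16.14]
80 119 y [-15.8  14.3] x [17.25 17.46]
86 124 y [-15.9  14.7] x [17.32 17.49]
92 99 y [-16.   14.5] x [17.32 17.55]
98 63 y [-15.4  14.5] x [17.32 17.56]
sock top z 75.66147871671107 max z 102.04714248318633
```

View pics/wrist8f.png

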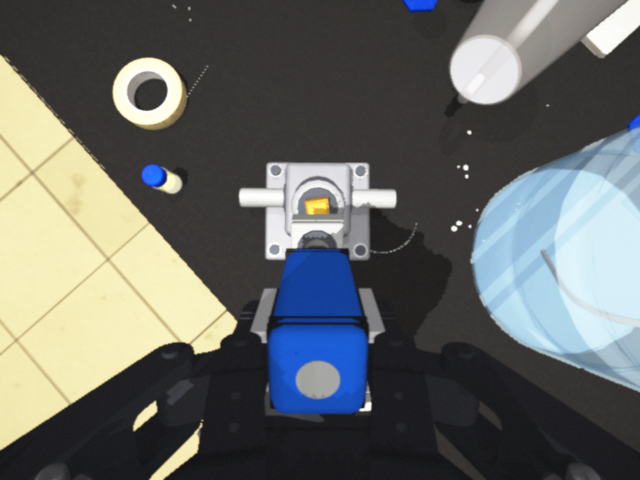

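View pics/side8.png

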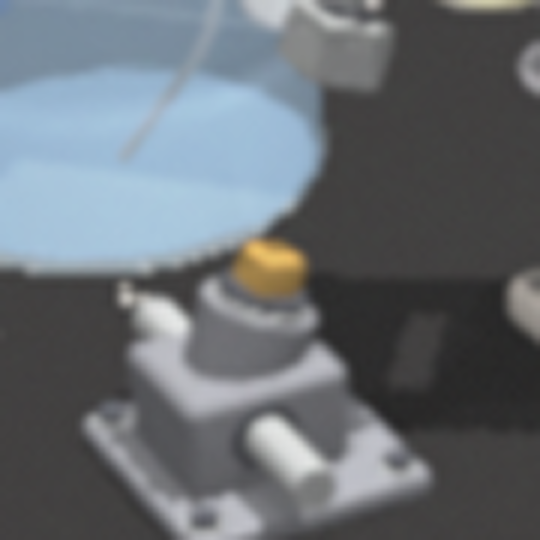

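Emit:
servo_tool(motion=[{"dr": [0,0,0],"delta_pos": [-0.45,0,0],"hand": 0},{"dr": [0,0,0],"delta_pos": [-0.45,0,0],"hand": 0},{"dr": [0,0,0],"delta_pos": [0,0,0],"hand": 0}])

```text
time_s: 19.0
eef_pos: [407.3, 264.6, 246.6]
ee_rot: [-0.07, 0.901, 0.398, 0.155]
force: [0.0, 0.4, -1.4]
grip_width: 0.338
```

```bash
python3 st.py; python3 - <<'E'
from plan import *
c=get_calibration("wrist")
p,d=capture("wrist"); np.save("pics/w9d.npy",d); cv2.imwrite("pics/w9.png",p[:,:,::-1])
for deg in (47.33,):
    xs,yv,u=frame(np.radians(deg)); f=np.array([483.7,346.7,86.3])-3*u
    q=proj("",f,c)[0].astype(int); print(q)
    m=np.zeros(d.shape,bool); m[max(q[1]-45,0):q[1]+45,q[0]-45:q[0]+45]=1
    P=bp("",d,m,c); h=(P-f)@u; rad=np.linalg.norm((P-f)-np.outer(h,u),axis=1)
    for lo,hi in [(0,6),(14,18),(19.5,20.5),(21.5,24)]:
        s=(rad>lo)&(rad<hi)&(h>-15)&(h<25); print(lo,hi,s.sum(),np.histogram(h[s],bins=np.arange(-14,22,1))[0])
x,y=max(q[0]-60,0),max(q[1]-60,0)
cv2.imwrite("pics/w9z.png",cv2.resize(p[y:y+120,x:x+120],None,fx=5,fy=5,interpolation=cv2.INTER_CUBIC)[:,:,::-1])
E
```

```text
t 19.0 tcp [407.33 264.55 246.61] x [0.6351 0.6959 0.3352] y [ 0.7395 -0.6732 -0.0036] z [ 0.2232  0.2502 -0.9421] q [0.228 0.04  1.825 0.231 1.006 0.87 ] F [ 0.   0.4 -1.4] M [-0.13  0.16 -0.  ] w 0.338
[320 151]
0 6 175 [ 0  0  0  0  0  0  0  0  0  0  0  0  0  0  0  0  0  0  0  0  0  0  0  0
  0  0  0  0  0  9 73 74 17  2  0]
14 18 541 [  0   0   0   0   0   0   0   0   0   0   0   1  49 199 230  57   5   0
   0   0   0   0   0   0   0   0   0   0   0   0   0   0   0   0   0]
19.5 20.5 149 [ 0  0  0  0  0  1  8 19 35 60 22  3  1  0  0  0  0  0  0  0  0  0  0  0
  0  0  0  0  0  0  0  0  0  0  0]
21.5 24 465 [  0   0   0   0   0  42 193 186  41   3   0   0   0   0   0   0   0   0
   0   0   0   0   0   0   0   0   0   0   0   0   0   0   0   0   0]
```

View pics/w9z.png

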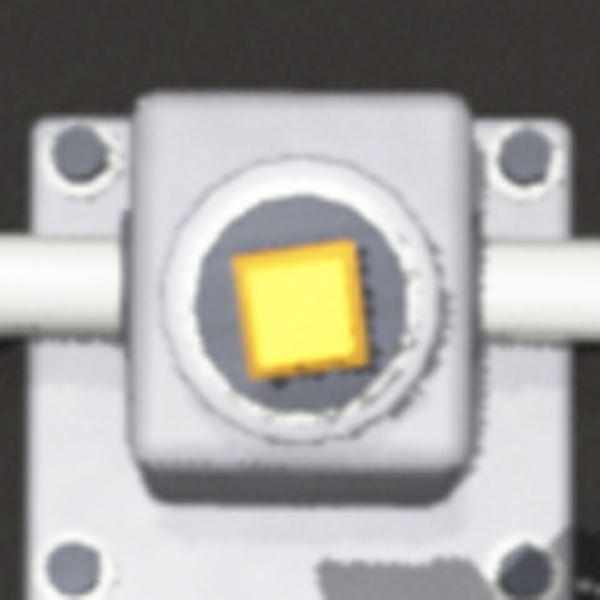

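```bash
python3 - <<'E'
from plan import *
p,r=tool(); z=r.apply([0,0,1]); t=np.array([0,0,-1.]); ax=np.cross(z,t); a=np.arcsin(np.linalg.norm(ax)); Rg=R.from_rotvec(ax/np.linalg.norm(ax)*a)*r
print(Rg.as_matrix().round(3))
rows(np.array([440,-45,280.]),Rg,8)
E
```

```text
[[ 0.673  0.739 -0.   ]
 [ 0.739 -0.673 -0.   ]
 [-0.     0.    -1.   ]]
dr [-0.002, -0.245, -0.0] dp [-0.461, 0.581, -0.254]
dr [-0.002, -0.245, -0.0] dp [-0.471, 0.581, -0.233]
dr [-0.002, -0.245, -0.0] dp [-0.481, 0.581, -0.213]
dr [-0.002, -0.245, -0.0] dp [-0.489, 0.581, -0.192]
dr [-0.002, -0.245, -0.0] dp [-0.497, 0.581, -0.17]
dr [-0.002, -0.245, -0.0] dp [-0.504, 0.581, -0.149]
dr [-0.002, -0.245, -0.0] dp [-0.51, 0.581, -0.127]
dr [-0.002, -0.245, -0.0] dp [-0.515, 0.581, -0.105]
total dist 313.3 rot deg 19.64
```

Emit:
servo_tool(motion=[{"dr": [0,-0.24,0],"delta_pos": [-0.46,0.58,-0.25],"hand": 0},{"dr": [0,-0.24,0],"delta_pos": [-0.47,0.58,-0.23],"hand": 0},{"dr": [0,-0.24,0],"delta_pos": [-0.48,0.58,-0.21],"hand": 0},{"dr": [0,-0.24,0],"delta_pos": [-0.49,0.58,-0.19],"hand": 0},{"dr": [0,-0.24,0],"delta_pos": [-0.5,0.58,-0.17],"hand": 0},{"dr": [0,-0.24,0],"delta_pos": [-0.5,0.58,-0.15],"hand": 0},{"dr": [0,-0.24,0],"delta_pos": [-0.51,0.58,-0.13],"hand": 0},{"dr": [0,-0.24,0],"delta_pos": [-0.4,0.45,-0.1],"hand": 0},{"dr": [0,0,-0.9],"delta_pos": [0,0,0],"hand": 0},{"dr": [0,0,-1],"delta_pos": [0,0,0],"hand": 0},{"dr": [0,0,-1],"delta_pos": [0,0,0],"hand": 0},{"dr": [0,0,-1],"delta_pos": [0,0,0],"hand": 0},{"dr": [0,0,-0.8],"delta_pos": [0,0,0],"hand": 0},{"dr": [0,0,0],"delta_pos": [0,0,0],"hand": 0}])

```text
time_s: 20.8
eef_pos: [452.4, -43.5, 279.3]
ee_rot: [-0.0, 0.668, 0.745, -0.0]
force: [0.6, 0.5, -2.7]
grip_width: 0.345
```

```bash
sed -i 's/^MT=.*/MT=np.array([1.4,-0.5,103.3])/' plan.py; cat > ret.py <<'E'
from plan import *
import sys
mz=float(sys.argv[1]); n=int(sys.argv[2])
p,r=tool(); x=r.apply([1,0,0]); h=np.arctan2(x[1],x[0])
Rg=R.from_matrix(np.array([[np.cos(h),np.sin(h),0],[np.sin(h),-np.cos(h),0],[0,0,-1]]))
tp=np.array([454.3,-52.5,mz])-Rg.apply(MT); print("heading",np.degrees(h).round(1),"mouth now",(p+r.apply(MT)).round(1))
rows(tp,Rg,n)
E
python3 st.py; python3 ret.py 70 3; python3 - <<'E'
from h import *
c=get_calibration("wrist"); p,d=capture("wrist"); cv2.imwrite("pics/w10.png",p[:,:,::-1]); np.save("pics/w10d.npy",d); np.savez("pics/w10c.npz",K=c["camera_matrix"],T=c["T"])
a=bp("wrist",d,d>0,c); a=a[(abs(a[:,0]-450)<60)&(abs(a[:,1]+55)<60)]
for q in (a[(a[:,2]>4)&(a[:,2]<12)],a[(a[:,2]>38)&(a[:,2]<45)]): print(len(q),cv2.minEnclosingCircle(q[:,:2].astype(np.float32)) if len(q) else "")
E
python3 sock.py w10
```

```text
t 20.8 tcp [452.38 -43.55 279.27] x [-1.086e-01  9.941e-01  3.000e-04] y [ 0.9941  0.1086 -0.0011] z [-1.1e-03  2.0e-04 -1.0e+00] q [-0.355  0.122  1.61  -0.     1.411 -0.463] F [ 0.6  0.5 -2.7] M [-0.01  0.02  0.05] w 0.345
heading 96.2 mouth now [451.6 -42.2 176. ]
dr [-0.002, -0.001, 0.0] dp [-0.07, 0.01, 0.706]
dr [-0.002, -0.001, 0.0] dp [-0.07, 0.01, 0.706]
dr [-0.002, -0.001, 0.0] dp [-0.07, 0.01, 0.706]
total dist 106.5 rot deg 0.06
2917 ((454.9388427734375, -53.87839889526367), 45.78849411010742)
478 ((455.0961608886719, -53.849700927734375), 32.803260803222656)
-40 1507 y [-13.8  13.3] x [15.91 16.31]
-28 1119 y [-13.1  12.4] x [15.94 16.34]
-16 1129 y [-13.3  12.4] x [16.04 16.37]
0 653 y [-13.4  12.3] x [16.12 16.44]
12 521 y [-13.5  12.4] x [16.21 16.51]
80 114 y [-16.7  14.3] x [17.63 17.85]
86 117 y [-15.8  14.2] x [17.79 17.98]
92 100 y [-16.4  13.9] x [17.8  17.96]
98 84 y [-15.9  14.5] x [17.79 17.93]
sock top z 76.44212418139568 max z 102.80658460994917
```

View pics/w10.png

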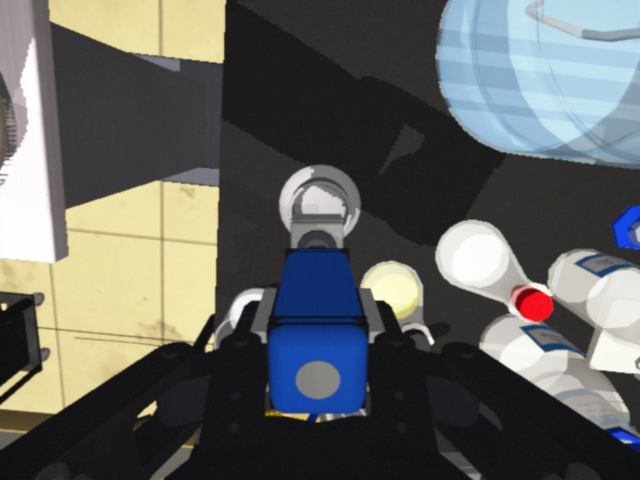

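Emit:
servo_tool(motion=[{"dr": [0,0,0],"delta_pos": [-0.1,0.01,0.5],"hand": 0},{"dr": [0,0,0],"delta_pos": [-0.1,0.01,0.7],"hand": 0},{"dr": [0,0,0],"delta_pos": [-0.03,0.01,0.7],"hand": 0},{"dr": [0,0,0],"delta_pos": [0,0,0],"hand": 0}])

```text
time_s: 21.35
eef_pos: [457.0, -55.1, 182.3]
ee_rot: [0.001, 0.672, 0.74, 0.0]
force: [0.5, -1.4, -2.0]
grip_width: 0.339
```

```bash
python3 st.py; python3 ret.py 12 1
```

```text
t 21.35 tcp [456.98 -55.06 182.29] x [-9.570e-02  9.954e-01 -6.000e-04] y [0.9954 0.0957 0.0014] z [ 1.4e-03 -5.0e-04 -1.0e+00] q [-0.375  0.218  1.757  0.     1.165 -0.471] F [ 0.5 -1.4 -2. ] M [0.   0.04 0.04] w 0.339
heading 95.5 mouth now [456.5 -53.8  79. ]
dr [0.008, 0.004, 0.0] dp [0.029, -0.04, 1.34]
total dist 67.0 rot deg 0.09
```

Emit:
servo_tool(motion=[{"dr": [0,0,0],"delta_pos": [0.01,-0.04,0.4],"hand": 0},{"dr": [0,0,0],"delta_pos": [0,0,0.5],"hand": 0},{"dr": [0,0,0],"delta_pos": [0,0,0.3],"hand": 0},{"dr": [0,0,0],"delta_pos": [0,0,0],"hand": 0}])

```text
time_s: 21.85
eef_pos: [459.3, -55.7, 127.0]
ee_rot: [0.005, 0.675, 0.738, 0.002]
force: [-0.2, 0.3, -2.0]
grip_width: 0.337
```

```bash
python3 st.py; python3 ret.py 8 1
```

```text
t 21.85 tcp [459.34 -55.72 126.96] x [-0.0894  0.996  -0.0049] y [0.9959 0.0895 0.0104] z [ 0.0108 -0.004  -0.9999] q [-0.375  0.29   1.827  0.     1.014 -0.465] F [-0.2  0.3 -2. ] M [-0.03  0.01 -0.01] w 0.337
heading 95.1 mouth now [459.8 -54.8  23.7]
dr [0.059, 0.028, 0.0] dp [0.047, -0.088, 0.312]
total dist 16.4 rot deg 0.66
```

Emit:
servo_tool(motion=[{"dr": [0.06,0.03,0],"delta_pos": [0.04,-0.09,0],"hand": 0},{"dr": [0,0,0],"delta_pos": [0,0,0.18],"hand": 0},{"dr": [0,0,0],"delta_pos": [0,0,0],"hand": 0}])

```text
time_s: 22.22
eef_pos: [455.9, -54.4, 120.2]
ee_rot: [0.002, 0.675, 0.738, 0.001]
force: [-1.0, -0.3, -1.3]
grip_width: 0.345
```

```bash
python3 st.py; python3 ret.py 8 1
```

```text
t 22.225 tcp [455.91 -54.41 120.19] x [-0.0884  0.9961 -0.0015] y [0.9961 0.0884 0.0034] z [ 0.0036 -0.0012 -1.    ] q [-0.375  0.296  1.839  0.     1.003 -0.464] F [-1.  -0.3 -1.3] M [-0.01 -0.04  0.06] w 0.345
heading 95.1 mouth now [455.7 -53.2  16.9]
dr [0.02, 0.008, 0.0] dp [0.013, -0.019, 0.178]
total dist 9.0 rot deg 0.21
```

Emit:
servo_tool(motion=[{"dr": [0.03,0.01,0],"delta_pos": [0.01,-0.03,0.12],"hand": 0},{"dr": [0.01,0,0],"delta_pos": [0,-0.01,0.06],"hand": 0},{"dr": [0,0,0],"delta_pos": [0,0,0.02],"hand": 0}])

```text
time_s: 22.6
eef_pos: [454.0, -54.2, 110.2]
ee_rot: [-0.001, 0.675, 0.738, -0.001]
force: [-3.9, 0.4, 11.8]
grip_width: 0.341
```

```bash
python3 st.py; python3 ret.py 8 1
```

```text
t 22.6 tcp [454.01 -54.2  110.21] x [-0.0883  0.9961  0.    ] y [ 0.9961  0.0883 -0.0035] z [-3.5e-03 -3.0e-04 -1.0e+00] q [-0.375  0.311  1.849 -0.002  0.984 -0.462] F [-3.9  0.4 11.8] M [ 0.16  0.91 -0.03] w 0.341
heading 95.1 mouth now [453.  -52.9   6.9]
dr [-0.02, -0.0, 0.0] dp [0.005, 0.019, -0.022]
total dist 1.5 rot deg 0.2
```

Emit:
servo_tool(motion=[{"dr": [-0.02,0,0],"delta_pos": [0,0,-0.01],"hand": 0},{"dr": [0,0,0],"delta_pos": [0,0,0],"hand": 0.45},{"dr": [0,0,0],"delta_pos": [0,0,0],"hand": 0.6},{"dr": [0,0,0],"delta_pos": [0,0,0],"hand": 0.8},{"dr": [0,0,0],"delta_pos": [0,0,0],"hand": 1},{"dr": [0,0,0],"delta_pos": [0,0,0],"hand": 1},{"dr": [0,0,0],"delta_pos": [0,0,0],"hand": 1}])

```text
time_s: 23.48
eef_pos: [454.5, -54.4, 111.2]
ee_rot: [0.001, 0.675, 0.738, 0.0]
force: [0.4, -0.2, 0.1]
grip_width: 1.001
```

```bash
python3 st.py; python3 - <<'E'
from h import *
p,d=capture("scene"); cv2.imwrite("pics/s11.png",cv2.resize(p[180:330,240:400],None,fx=4,fy=4,interpolation=cv2.INTER_CUBIC)[:,:,::-1])
p,d=capture("wrist"); cv2.imwrite("pics/w11.png",p[:,:,::-1])
E
```

```text
t 23.475 tcp [454.53 -54.41 111.16] x [-8.820e-02  9.961e-01 -7.000e-04] y [0.9961 0.0882 0.0016] z [ 1.6e-03 -5.0e-04 -1.0e+00] q [-0.376  0.308  1.851  0.     0.981 -0.464] F [ 0.4 -0.2  0.1] M [-0.04  0.06 -0.03] w 1.001
```

View pics/s11.png

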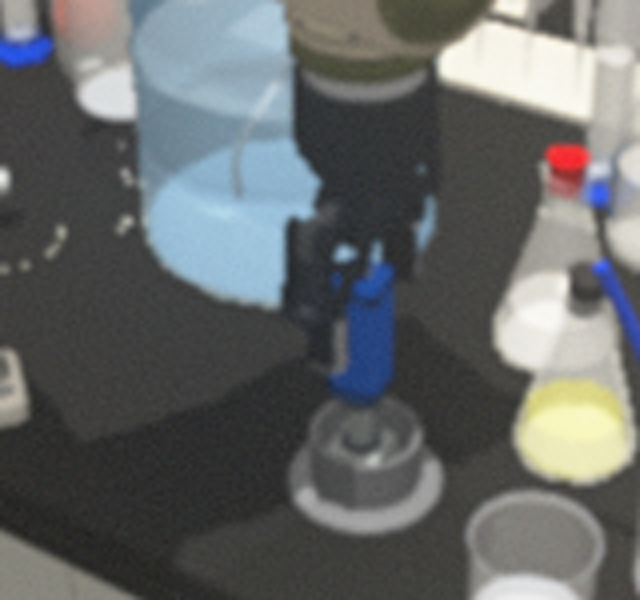

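View pics/w11.png

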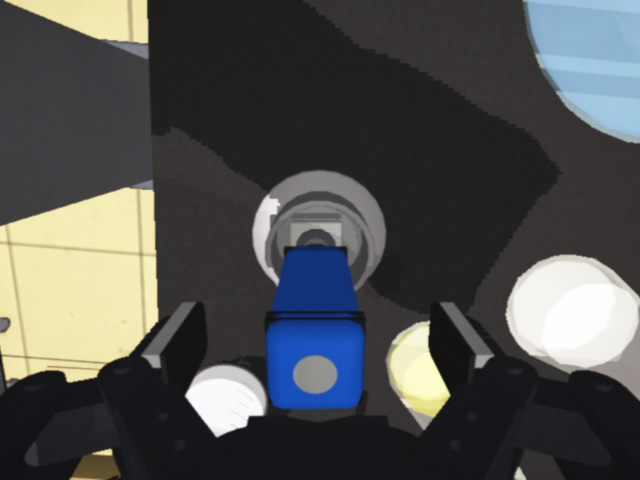

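The driver stands upright in the cup with the jaws open around it. Retract straight up.

Emit:
servo_tool(motion=[{"dr": [0,0,0],"delta_pos": [0,0,-0.4],"hand": 1},{"dr": [0,0,0],"delta_pos": [0,0,-0.7],"hand": 1},{"dr": [0,0,0],"delta_pos": [0,0,-0.9],"hand": 1},{"dr": [0,0,0],"delta_pos": [0,0,-0.6],"hand": 1},{"dr": [0,0,0],"delta_pos": [0,0,0],"hand": 1},{"dr": [0,0,0],"delta_pos": [0,0,0],"hand": 1}])

```text
time_s: 24.32
eef_pos: [453.6, -54.1, 243.9]
ee_rot: [-0.001, 0.675, 0.738, -0.0]
force: [-0.0, 0.4, -0.9]
grip_width: 1.0
```

```bash
python3 st.py; python3 - <<'E'
from h import *
p,d=capture("wrist"); cv2.imwrite("pics/w12.png",p[:,:,::-1])
hsv=cv2.cvtColor(p,cv2.COLOR_RGB2HSV)
b=(hsv[...,0]>100)&(hsv[...,0]<125)&(hsv[...,1]>150)
P=bp("wrist",d,b); t=(P[:,2]>150)&(P[:,2]<165)&(abs(P[:,0]-455)<50)&(abs(P[:,1]+53)<50)
print(t.sum(),P[t].mean(0).round(1),np.percentile(P[t][:,2],[2,98]),cv2.minAreaRect(P[t][:,:2].astype(np.float32)))
p,d=capture("scene"); cv2.imwrite("pics/s12.png",p[:,:,::-1])
for l in ["beaker","vial","timer","driver_grip"]:
    for r in outline_of("scene",l)[:2]:
        P=bp("scene",d,r["pixels"]); print(l,round(r["score"],2),np.median(P,0).round(),np.percentile(P,3,axis=0).round(),np.percentile(P,97,axis=0).round())
E
```

```text
t 24.325 tcp [453.59 -54.12 243.88] x [-8.800e-02  9.961e-01  6.000e-04] y [ 9.961e-01  8.800e-02 -9.000e-04] z [-9.e-04  5.e-04 -1.e+00] q [-0.376  0.152  1.668  0.     1.322 -0.464] F [-0.   0.4 -0.9] M [ 0.02 -0.01  0.01] w 1.0
1666 [452.6 -50.6 156. ] [151.85548066 158.10211444] ((452.51171875, -52.46795654296875), (29.789592742919922, 30.69620704650879), 5.944551467895508)
beaker 0.88 [ 385. -195.   47.] [ 361. -226.    3.] [ 427. -163.   77.]
vial 0.44 [383. 480.  27.] [375. 474.  -1.] [395. 493.  52.]
timer 0.69 [382. 187.  15.] [351. 158.  -1.] [416. 226.  19.]
driver_grip 0.77 [ 667. -404.  118.] [ 662. -423.    0.] [ 753. -384.  198.]
driver_grip 0.63 [442. -59. 110.] [436. -69.  31.] [464. -43. 157.]
```

View pics/s12.png

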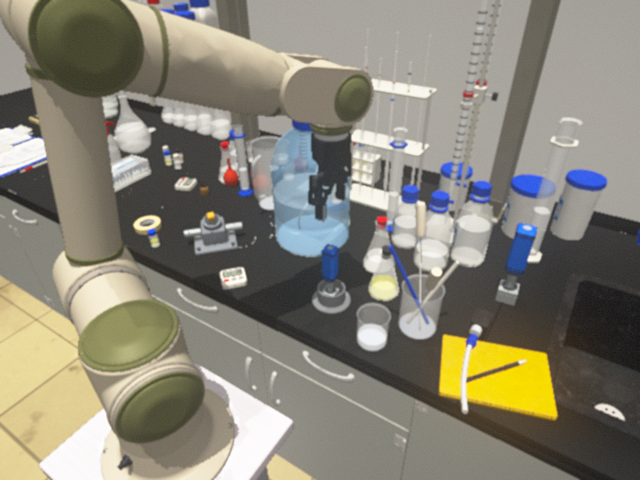

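Driver upright in the stand, bystanders unmoved (same medians as at the start), and the arm is clear of everything. Handing in.

```bash
python3 -c "
from rig import ticket; print(ticket.finish_job())"
```

```text
the job is handed in; nothing more can be done
None
```

The job is done and handed in at about 25 s. The driver went fully over the screw head, the screw was turned clockwise until the washer seated, and the driver is back upright in its stand.

**Fit:** The driver was pressed about 17 mm down until it touched the flange lightly, before any turning. It stayed within about 0.3° of the assumed 20° lean of the screw axis while it was on the head.

**Seating:** After about 134° of screw turn it met a hard stop, and I tightened to about 2.3 N·m. Afterwards the flange measured about 7 mm above the boss face, which matches a seated washer.

**Return:** The driver's handle top is at the same height as before and within 2 mm of its old position. The beaker, vial and timer are within 2 mm of where they were, which is the measuring noise. The gripper is open and touching nothing.

**What disagreed:** The driver slid about 1.4 mm sideways in the grip while turning. My computed axis position also drifted up to about 2 mm from its start, although the sideways force on the tool stayed under about 2 N.

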